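Tip the grinding balls into the wash basket and hold it up to drain

ROBOT

A 6-joint arm with a two-finger parallel gripper is mounted at the origin on a cart in front of the work surface, level with it; the furniture and walls round the work are solid. World frame = base frame: x ahead of the robot, y to its left, z up, the work surface at z = 0. Lengths are in mm, angles in rad, forces in N, time in s.
With the tool pointing down it reaches from about 400 to 925 mm from the base axis. Payload 12.5 kg.
Tool frame: the origin (TCP) lies midway between the tips of the shut fingers; the grasp point (between the pads) lies 19 mm behind it (env.pinch_z is the z of the grasp point in the tool frame, in mm); z points along the fingers, y is the line along which they close (so a half turn about z gives the same grasp; the last joint's range is limited). The gripper opens to 95 mm and grips with 3 to 60 N. Pads are 20 mm wide; open, the fingers measure 119 mm over their backs; the gripper's body (75 mm by 180 mm) begins 59 mm behind the grasp point.
Start: joints at [-1.45, 0.491, 1.559, -0, 1.092, -0.106], TCP at [140.56, -609.007, 214.661] pointing down, gripper open.
Joint ranges: [-3.1, 3.1], [-0.84, 2.19], [0.05, 2.79], [-1.13, 4.28], [0.06, 2.93], [-2.69, 2.69]. Speed limits (rad/s): [2.22, 2.22, 2.79, 3.14, 3.14, 3.14].

INTERFACE

Orientations are given as [roll, pitch, yaw] about the fixed x, y, z axes, in that order (R = Rz(yaw) Ry(pitch) Rx(roll)).
In Python, from cell import env, eyes gives the robot as it stands.
- The arm moves only by the shell command python3 -m inch 'ROWS'. ROWS is JSON, a list of rows, each a list of 3 entries, a list of its own where there are three numbers: the shift along the tool's x, y, z in units of 60 mm (1.0 is 60 mm), then the turn about the tool's z in units of 5 degrees (1.0 is 5 degrees), then the closure, from -1 (fully open) to 1 (shut). In form: [[[tx, ty, tz], turn, claw], ...]. A call has exactly 10 rows; each row shifts and turns the commanded pose from where the row before left it, along the tool's axes as they then stand; what a row does not reach is not made up. A row lasts 1/8 s, in which the tool goes at most 62.5 mm and 10.7 degrees, less where a joint would pass 70% of its speed; a pose out of reach is approached as far as the arm can. A call is refused whole if a number of a shift passes 1 or a number of a turn 1, either way. A call with a gripper value outside its range is refused whole. The fingers move at their own pace and stop on an object; the grip force is fixed at half the most. Time passes only in rows, so rows that do not move let the fingers close, or fill a call up. It gives the time, the measured TCP pose, the force, the opening and the grip force at its end, in the units of the state.
- env.state(): the state, without advancing time (a new reading comes with each control period).
- eyes.read_camera(name): name is "scene" or "top" or "wrist"; returns a dict with "pixels" (420x560x3 uint8, red, green, blue), "fx", "fy", "cx", "cy" (pixels), "extrinsics" (4x4, takes a point from world to camera coordinates). Camera axes: x right, y down, z forward; pixel columns grow to the right and rows downward; lengths in mm; the calibration is good to about 2 mm. A picture is of the moment at which its call begins. There is no depth.
- env.job_done(): hands the job in; it is judged then, once.
Trained networks look in a picture, given as the dict that the camera call returned (one of the last four; its "shot" number tells which), for a name from the list of things; names that differ only in an ending like _2 or _b are one class to them, and where a whole thing is asked for, a point or a joint stands for the part that bears it (a point fixed in the world has none). Each returns a list of dicts, best first, with "score" (0 to 1); they miss things now and then, are a little off and sometimes report something else, mostly with a low value. They report only what shows in the picture. A call takes as long as a camera call. They do not tell look-alikes from the thing itself.
- eyes.boxes_of(name, picture): "centre" ([row, column] in pixels, amid what is visible of it).
- eyes.cut_out(name, picture): "mask" (420x560 bool, what is visible of it) and "centre" ([row, column] in pixels, amid what is visible of it).
- eyes.spot_point(name, picture): "centre" ([row, column] in pixels: a listed point, or the origin of a listed thing).
The state is a dict: "t": time; "joints": joint angles; "qvel": joint speeds; "tau": joint torques, N m; "eef_pos": TCP position; "tcp_rot": TCP orientation; "ft_force": force on the tool from outside, world axes, zero at the start; "moment": the same for the moment, N m; "opening": opening from 0.0 (shut) to 1.0 (fully open); "grip_force": force on a finger pad.
Only numpy, scipy, OpenCV 4.12 (cv2) and the standard library are available. Lean on these libraries where they do the work, as an engineer would, in place of code of your own. Each camera call takes 0.05 s, during which the arm holds its last target. There are 200 camera calls.

TASK

Pick up the glass beaker with the six metal balls, tip all of them into the wire basket, and stand the empty beaker upright on the bench again. Then lift the basket by its handle straight up out of the drip tray and hold it still and level above the tray, about 12 cm clear, with all six balls in it. Leave the other things where they stand, and finish while still holding the basket up.

Things in the scene. Friction and masses are not known exactly. Their poses are not given: they have to be found in the camera images.
- beaker: clear glass beaker with the balls in it: outer diameter 56 mm at the rim and about 52 mm lower down, 70 mm tall, wall about 3 mm, floor 2 mm thick, open on top, 60 g empty; origin at the centre of its underside, z up. It starts upright on the bench, near its front edge; the tray stands behind it and to its left, seen from the robot.
- basket: steel wire basket, 120 mm (its x) by 160 mm (its y), sides 36 mm high, 3 mm thick like the floor, open on top, 150 to 310 g. A 4 mm wire handle arches over its middle in its x-z plane, top bar at 74 mm; each half beside it is 115 x 75 mm open. Origin: centre of its underside, z up. It starts centred in and square to the tray, underside 5 mm above the bench.
- basket_grip (a point): centre of the black grip sleeve in the middle of the basket's handle, 74 mm above the basket's underside; the sleeve is 50 mm long (along the basket's x), 11 mm thick (along the basket's y) and 16 mm high, with flat sides. Same axes as the basket.
- tray: grey plastic drip tray fixed to the bench, 150 mm (its x) by 190 mm (its y), 14 mm high, wall and floor 5 mm; the basket stands in it, to the left of a tall rotary evaporator whose base and glassware also stand behind and to the right of the beaker, so the left side is the open one. Origin at the centre of its underside.
- timer: bystander: small white bench timer, 58 x 62 x 16 mm; origin at the centre of its underside
- gasket_box: bystander: small card box, 36 x 58 x 24 mm; origin at the centre of its underside
- vial: bystander: glass vial with screw cap, diameter 28 mm, 60 mm tall; origin at the centre of its underside
- small_beaker: bystander: smaller empty glass beaker, diameter 46 mm, 60 mm tall; origin at the centre of its underside
- ball0_center (a point): centre of one of six polished grey carbide grinding balls, diameter 12 mm, 13.5 g, slippery and easily rolling; all six start in the beaker, in its lower layer
- ball1_center (a point): centre of one of six polished grey carbide grinding balls, diameter 12 mm, 13.5 g, slippery and easily rolling; all six start in the beaker, in its lower layer
- ball2_center (a point): centre of one of six polished grey carbide grinding balls, diameter 12 mm, 13.5 g, slippery and easily rolling; all six start in the beaker, in its lower layer
- ball3_center (a point): centre of one of six polished grey carbide grinding balls, diameter 12 mm, 13.5 g, slippery and easily rolling; all six start in the beaker, in its upper layer
- ball4_center (a point): centre of one of six polished grey carbide grinding balls, diameter 12 mm, 13.5 g, slippery and easily rolling; all six start in the beaker, in its upper layer
- ball5_center (a point): centre of one of six polished grey carbide grinding balls, diameter 12 mm, 13.5 g, slippery and easily rolling; all six start in the beaker, in its upper layer
Things that resemble listed ones, but are neither listed nor needed, are in the scene too. What is shaped like the beaker but black is not meant.

How it is judged (in metres and radians):
On the way, in this order (a step that is already met when the one before it is completed fails the run):
1. all six balls lie in the basket, tipped there from the held beaker, while the basket still stands in its tray (x of ball0_center in the frame of basket between -0.06 and 0.06 m and y of ball0_center in the frame of basket between -0.08 and 0.08 m and z of ball0_center in the frame of basket between 0 and 0.04 m and x of ball1_center in the frame of basket between -0.06 and 0.06 m and y of ball1_center in the frame of basket between -0.08 and 0.08 m and z of ball1_center in the frame of basket between 0 and 0.04 m and x of ball2_center in the frame of basket between -0.06 and 0.06 m and y of ball2_center in the frame of basket between -0.08 and 0.08 m and z of ball2_center in the frame of basket between 0 and 0.04 m and x of ball3_center in the frame of basket between -0.06 and 0.06 m and y of ball3_center in the frame of basket between -0.08 and 0.08 m and z of ball3_center in the frame of basket between 0 and 0.04 m and x of ball4_center in the frame of basket between -0.06 and 0.06 m and y of ball4_center in the frame of basket between -0.08 and 0.08 m and z of ball4_center in the frame of basket between 0 and 0.04 m and x of ball5_center in the frame of basket between -0.06 and 0.06 m and y of ball5_center in the frame of basket between -0.08 and 0.08 m and z of ball5_center in the frame of basket between 0 and 0.04 m and contact force between the fingers and beaker above 0.5 N and height (world z) of basket below 0.012 m), for 0.2 s.
2. the beaker stands upright on the bench and is let go, and the balls are in the basket (height (world z) of beaker between -0.005 and 0.0035 m and angle between beaker's own z axis and vertical below 0.1 rad and contact force between the fingers and beaker below 0.05 N and x of ball0_center in the frame of basket between -0.06 and 0.06 m and y of ball0_center in the frame of basket between -0.08 and 0.08 m and z of ball0_center in the frame of basket between 0 and 0.04 m and x of ball1_center in the frame of basket between -0.06 and 0.06 m and y of ball1_center in the frame of basket between -0.08 and 0.08 m and z of ball1_center in the frame of basket between 0 and 0.04 m and x of ball2_center in the frame of basket between -0.06 and 0.06 m and y of ball2_center in the frame of basket between -0.08 and 0.08 m and z of ball2_center in the frame of basket between 0 and 0.04 m and x of ball3_center in the frame of basket between -0.06 and 0.06 m and y of ball3_center in the frame of basket between -0.08 and 0.08 m and z of ball3_center in the frame of basket between 0 and 0.04 m and x of ball4_center in the frame of basket between -0.06 and 0.06 m and y of ball4_center in the frame of basket between -0.08 and 0.08 m and z of ball4_center in the frame of basket between 0 and 0.04 m and x of ball5_center in the frame of basket between -0.06 and 0.06 m and y of ball5_center in the frame of basket between -0.08 and 0.08 m and z of ball5_center in the frame of basket between 0 and 0.04 m), for 0.2 s.
At the end, for the whole second after the job is handed in: Fingers hold the basket 75 to 250 mm above the bench, within 80 mm of the tray's centre from above, tilted under 0.12 rad, slower than 0.03 m/s and 0.2 rad/s, touching neither tray nor beaker; all six balls in it; beaker upright (0.1 rad) on the bench, let go (all of step 2 and height (world z) of basket between 0.075 and 0.25 m and angle between basket's own z axis and vertical below 0.12 rad and horizontal distance between basket and tray below 0.08 m and contact force between the fingers and basket above 1 N and contact force between basket and tray below 0.05 N and contact force between basket and beaker below 0.05 N and linear speed of basket below 0.03 m/s and angular speed of basket below 0.2 rad/s); the arm keeps its last pose, push and grip.
It fails at once if a bystander is pushed more than 30 mm or tipped over (distance of any of timer, gasket_box, small_beaker, vial from where it was at the start of the episode above 0.03 m or angle between any of timer, gasket_box, small_beaker, vial's own z axis and vertical above 0.5 rad).
It fails at once if the basket is tipped more than 0.4 rad (angle between basket's own z axis and vertical above 0.4 rad).
It also fails if it takes over 66 s, if anything falls off the work surface, if the arm or the gripper's body presses on something with over 40 N, if the wrist force passes 120 N, or if a joint passes its speed limit or range.

## Working session

There is one attempt and no reset: what is moved stays moved. The work goes in short steps, Python scripts to look and compute and a shell command to move; the robot and the scene stay as the last step left them, time stands still between calls to the robot, and variables do not carry over. Pictures are saved under pics/ and viewed, at most 13 in all, crops included, and the job is handed in when it is done.

```bash
ls; mkdir -p pics
cat > h.py <<'E'
import numpy as np, cv2
from cell import env, eyes
def save(p,n): cv2.imwrite(f'pics/{n}.png', p['pixels'][:,:,::-1])
def ray(p,rc):
    E=np.array(p['extrinsics']);R=E[:3,:3];t=E[:3,3]
    d=R.T@np.array([(rc[1]-p['cx'])/p['fx'],(rc[0]-p['cy'])/p['fy'],1]); return -R.T@t,d/np.linalg.norm(d)
def at_z(p,rc,z):
    o,d=ray(p,rc); return o+d*(z-o[2])/d[2]
def tri(obs):
    A=np.zeros((3,3));b=np.zeros(3)
    for p,rc in obs:
        o,d=ray(p,rc);M=np.eye(3)-np.outer(d,d);A+=M;b+=M@o
    return np.linalg.solve(A,b)
def proj(p,X):
    E=np.array(p['extrinsics']);c=E[:3,:3]@np.array(X)+E[:3,3]
    return [p['cy']+p['fy']*c[1]/c[2],p['cx']+p['fx']*c[0]/c[2]]
E
python3 - <<'E'
from h import *
np.set_printoptions(precision=1,suppress=True)
s=env.state(); print(s['tcp_rot'],s['opening'],env.pinch_z)
P={n:eyes.read_camera(n) for n in('scene','top')}
for n in P: save(P[n],n+'0')
print([ray(P[n],(0,0))[0] for n in P])
for nm in 'beaker basket basket_grip tray timer gasket_box vial small_beaker'.split():
    for n in P:
        r=eyes.spot_point(nm,P[n])
        print(nm,n,[(round(q['score'],2),np.round(q['centre']),at_z(P[n],q['centre'],79 if 'grip' in nm else 5 if nm=='basket' else 0)) for q in r[:3]])
E
```

```text
pics
[-3.1 -0.   0.2] 0.9983817444169449 -18.8
[array([194.6, 931. , 845.9]), array([ 406.3,  152.3, 1181.3])]
beaker scene [(0.83, array([216., 341.]), array([426.5,  14.5,   0. ])), (0.67, array([212., 301.]), array([530.9,  43. ,   0. ])), (0.58, array([242., 324.]), array([433.3, 124.5,   0. ]))]
beaker top [(0.71, array([244., 290.]), array([441.7, 117.7,   0. ])), (0.39, array([197., 231.]), array([565.1, 274.2,   0. ]))]
basket scene [(0.73, array([261., 252.]), array([568.4, 265. ,   5. ]))]
basket top [(0.73, array([194., 232.]), array([573.7, 270.9,   5. ]))]
basket_grip scene [(0.69, array([301., 322.]), array([355.6, 360.2,  79. ])), (0.63, array([240., 251.]), array([567.1, 266.2,  79. ]))]
basket_grip top [(0.71, array([190., 229.]), array([573.1, 271.1,  79. ]))]
tray scene [(0.56, array([263., 252.]), array([567.1, 266.9,   0. ]))]
tray top []
timer scene [(0.77, array([332., 314.]), array([360.2, 383.9,  -0. ]))]
timer top [(0.79, array([272., 186.]), array([366.4, 385.4,   0. ]))]
gasket_box scene [(0.84, array([302., 322.]), array([372.5, 303.7,   0. ]))]
gasket_box top [(0.71, array([269., 218.]), array([377.1, 304.1,   0. ]))]
vial scene [(0.65, array([199., 356.]), array([413.7, -70.5,   0. ]))]
vial top [(0.47, array([257., 354.]), array([410., -51.,   0.]))]
small_beaker scene [(0.58, array([236., 203.]), array([723.9, 236.1,   0. ]))]
small_beaker top [(0.66, array([138., 248.]), array([726.8, 229.6,   0. ]))]
```

View pics/scene0.png

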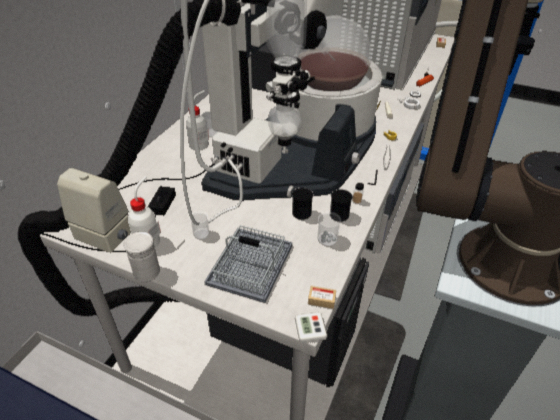

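View pics/top0.png

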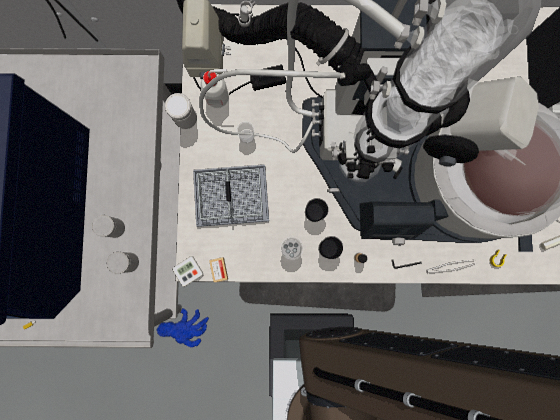

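```bash
python3 - <<'E'
from h import *
print(env.state())
E
python3 -m inch '[[[0,0,0],[0,0,0],-1]]'
```

```text
{'t': 0.9, 'joints': array([-1.44958713e+00,  4.90869306e-01,  1.55892735e+00,  2.72430373e-05,
        1.09167095e+00, -1.05609796e-01]), 'qvel': array([ 1.75930636e-04,  1.88232431e-03, -5.70948673e-04,  7.57810243e-04,
        1.76646496e-04, -6.32994326e-07]), 'tau': array([-4.83558924e-04, -6.12460542e+01, -2.58428818e+01,  6.93528168e-02,
        4.46641166e-02,  4.16081548e-06]), 'eef_pos': array([ 140.573515  , -608.99826664,  214.67058777]), 'tcp_rot': array([ 3.14146575e+00, -1.08606104e-05,  2.26806436e-01]), 'ft_force': array([-0.08764671,  0.61802148,  0.13148657]), 'moment': array([ 0.00071443, -0.02302282,  0.02190941]), 'grip_force': 0.0, 'opening': 1.0042994583824547}$[0][1]: bad value
```

The pictures show the glass beaker at top px (244,290), with two black lookalikes at (210,316) and (246,330). The basket is at (194,232), with its grip at (190,229) running along world x. The evaporator is to the right. Moves only turn about the tool's z, so I'll travel towards the beaker and check how the arm behaves at the inner reach limit, in case it tilts there.

```bash
python3 -m inch '[[[0.17,-0.5,0],0,-1],[[0.17,-0.5,0],0,-1],[[0.17,-0.5,0],0,-1],[[0.17,-0.5,0],0,-1],[[0.17,-0.5,0],0,-1],[[0.17,-0.5,0],0,-1],[[0.17,-0.5,0],0,-1],[[0.17,-0.5,0],0,-1],[[0.17,-0.5,0],0,-1],[[0.17,-0.5,0],0,-1]]'; python3 -c "
from h import *
print(env.state()['joints'])"
```

```text
t: 2.15
eef_pos: [172.5, -292.8, 214.8]
tcp_rot: [3.141, -0.0, 0.227]
ft_force: [0.3, -0.3, -0.0]
opening: 1.001
grip_force: 0.0
[-1.23354828e+00  7.51204954e-02  2.18693567e+00 -3.78122477e-06
  8.78953329e-01  1.10684918e-01]
```

```bash
python3 -m inch '[[[0.1,-0.5,0],0,-1],[[0.1,-0.5,0],0,-1],[[0.1,-0.5,0],0,-1],[[0.1,-0.5,0],0,-1],[[0.1,-0.5,0],0,-1],[[0.1,-0.5,0],0,-1],[[0.1,-0.4,0],0,-1],[[0.1,-0.4,0],0,-1],[[0.1,-0.4,0],0,-1],[[0.1,-0.4,0],0,-1]]'; python3 -c "
from h import *
print(env.state()['joints'])"
```

```text
t: 3.4
eef_pos: [168.8, -10.7, 214.8]
tcp_rot: [3.141, -0.001, 0.226]
ft_force: [0.0, 1.0, -0.2]
opening: 0.997
grip_force: 0.0
[-4.63040692e-01 -2.60612388e-01  2.46158538e+00 -8.58134892e-05
  9.39313024e-01  8.81585231e-01]
```

```bash
python3 -m inch '[[[0.4,-0.4,-0.9],0,-1],[[0.4,-0.4,-0.9],0,-1],[[0.4,-0.4,-0.9],0,-1],[[0.4,-0.4,-0.9],0,-1],[[0.4,-0.4,-0.9],0,-1],[[0.4,-0.4,-0.9],0,-1],[[0.4,-0.4,-0.9],0,-1],[[0.4,-0.4,-0.9],0,-1],[[0.4,-0.4,-0.9],0,-1],[[0.4,-0.4,-0.9],0,-1]]'; python3 -c "
from h import *
print(env.state()['joints'])"
```

```text
t: 4.65
eef_pos: [343.0, 267.2, 738.0]
tcp_rot: [-3.141, -0.001, 0.227]
ft_force: [0.2, 0.2, 1.1]
opening: 0.998
grip_force: 0.0
[ 5.09695162e-01  1.50856962e-01  7.16299018e-01 -9.58301634e-05
  2.27320809e+00  1.85320750e+00]
```

```bash
python3 -m inch '[[[0.9,-0.4,-0.3],0,-1],[[0.9,-0.4,-0.3],0,-1],[[0.9,-0.4,-0.3],0,-1],[[0.9,-0.4,-0.3],0,-1],[[0.9,-0.4,-0.3],0,-1],[[0.9,-0.4,-0.3],0,-1],[[0.9,-0.4,-0.3],0,-1],[[0.9,-0.4,-0.3],0,-1],[[0.9,-0.4,-0.3],0,-1],[[0.9,-0.4,-0.3],0,-1]]'; python3 -c "
from h import *
print(env.state()['joints'])"
```

```text
t: 5.9
eef_pos: [592.1, 450.6, 650.5]
tcp_rot: [-3.062, -0.174, 0.22]
ft_force: [0.4, -0.1, 0.8]
opening: 0.998
grip_force: 0.0
[0.55501902 0.69985864 0.04850482 0.02290627 2.2025442  1.91436579]
```

The arm trades orientation for position at the edge of its reach: it is now tilted about 0.19 rad. I'll push further to see if the tilt builds up.

```bash
python3 -m inch '[[[1,-0.4,-0.8],0,-1],[[1,-0.4,-0.8],0,-1],[[1,-0.4,-0.8],0,-1],[[1,-0.4,-0.8],0,-1],[[1,-0.4,-0.8],0,-1],[[1,-0.4,-0.8],0,-1],[[1,-0.4,-0.8],0,-1],[[1,-0.4,-0.8],0,-1],[[1,-0.4,-0.8],0,-1],[[1,-0.4,-0.8],0,-1]]'; python3 -c "
from h import *
print(env.state()['joints'])"
```

```text
t: 7.15
eef_pos: [599.0, 435.2, 759.4]
tcp_rot: [-2.908, -0.481, 0.169]
ft_force: [0.0, 0.7, 0.9]
opening: 1.0
grip_force: 0.0
[0.51537133 0.58146194 0.04830756 0.07068384 1.98384679 1.90587519]
```

```bash
cat >> h.py <<'E'
from scipy.spatial.transform import Rotation as Ro
np.set_printoptions(precision=3,suppress=True)
def st():
    s=env.state(); R=Ro.from_euler('xyz',s['tcp_rot']).as_matrix(); p=np.array(s['eef_pos']); z=R[:,2]
    g=p+R[:,2]*env.pinch_z
    print('t',round(s['t'],2),'tcp',p.round(1),'grasp',g.round(1),'tilt',round(np.degrees(np.arccos(-z[2])),1),'azim',round(np.degrees(np.arctan2(z[1],z[0])),1),
      'yvert',round(R[2,1],3),'y',R[:,1],'open',round(s['opening']*95,1),'F',np.round(s['ft_force'],1),'grip',round(s['grip_force'],1),'q',np.round(s['joints'],2))
    # turn (deg, about tool z) making tool y horizontal
    print('turn to level y:',np.degrees(np.arctan2(R[2,1],R[2,0])).round(1))
    return R,p,g
def units(R,d): print('units', (R.T@np.array(d)/60).round(2))
E
python3 - <<'E'
from h import *
R,p,g=st(); units(R,[420-p[0],60-p[1],880-p[2]])
E
```

```text
t 7.15 tcp [599.  435.2 759.4] grasp [591.3 429.5 775.6] tilt 30.4 azim 36.9 yvert -0.205 y [ 0.269 -0.941 -0.205] open 95.0 F [0.  0.7 0.9] grip 0.0 q [0.52 0.58 0.05 0.07 1.98 1.91]
turn to level y: -23.9
units [-2.61  4.67 -4.84]
```

```bash
python3 -m inch '[[[-0.26,0.47,-0.48],0,-1],[[-0.26,0.47,-0.48],0,-1],[[-0.26,0.47,-0.48],0,-1],[[-0.26,0.47,-0.48],0,-1],[[-0.26,0.47,-0.48],0,-1],[[-0.26,0.47,-0.48],0,-1],[[-0.26,0.47,-0.48],0,-1],[[-0.26,0.47,-0.48],0,-1],[[-0.26,0.47,-0.48],0,-1],[[-0.26,0.47,-0.48],0,-1]]'
python3 - <<'E'
from h import *
R,p,g=st(); 
for az in (0,-20,-40): 
  a=np.radians(az); d=np.array([.6*np.cos(a),.6*np.sin(a),.8])*60; print(az); units(R,d)
E
```

```text
t: 8.4
eef_pos: [420.7, 58.9, 878.6]
tcp_rot: [-2.91, -0.481, 0.17]
ft_force: [1.0, -0.0, 1.5]
opening: 1.001
grip_force: 0.0
t 8.4 tcp [420.7  58.9 878.6] grasp [413.1  53.3 894.8] tilt 30.3 azim 36.7 yvert -0.203 y [ 0.269 -0.941 -0.203] open 95.1 F [ 1.  -0.   1.5] grip 0.0 q [-0.29  0.1   0.43  0.53  2.2   1.46]
turn to level y: -23.7
0
units [ 0.89 -0.   -0.45]
-20
units [ 0.83  0.18 -0.52]
-40
units [ 0.71  0.32 -0.62]
```

```bash
python3 -m inch '[[[-0.43,0.9,-0.14],0,-1],[[-0.43,0.9,-0.14],0,-1],[[-0.43,0.9,-0.14],0,-1],[[-0.43,0.9,-0.14],0,-1],[[-0.43,0.9,-0.14],0,-1],[[-0.43,0.9,-0.14],0,-1],[[-0.43,0.9,-0.14],0,-1],[[-0.43,0.9,-0.14],0,-1],[[-0.43,0.9,-0.14],0,-1],[[-0.43,0.9,-0.14],0,-1]]'
python3 - <<'E'
from h import *
R,p,g=st(); w=p-230*R[:,2]; r=w-np.array([0,0,60]); print(w,r/np.linalg.norm(r)); units(R,60*r/np.linalg.norm(r))
E
```

```text
t: 9.65
eef_pos: [306.9, -513.7, 721.2]
tcp_rot: [-2.911, -0.479, 0.17]
ft_force: [0.5, -0.3, 1.1]
opening: 1.0
grip_force: 0.0
t 9.65 tcp [ 306.9 -513.7  721.2] grasp [ 299.3 -519.4  737.4] tilt 30.2 azim 36.7 yvert -0.202 y [ 0.268 -0.942 -0.202] open 95.0 F [ 0.5 -0.3  1.1] grip 0.0 q [-1.36  0.53  0.27  0.76  2.42  0.55]
turn to level y: -23.7
[ 213.992 -582.863  919.862] [ 0.202 -0.55   0.811]
units [ 0.47  0.41 -0.78]
```

```bash
python3 -m inch '[[[0.6,0.5,-0.7],0,-1],[[0.6,0.5,-0.7],0,-1],[[0.6,0.5,-0.7],0,-1],[[0.6,0.5,-0.7],0,-1],[[0.6,0.5,-0.7],0,-1],[[0.6,0.5,-0.6],0,-1],[[0.6,0.5,-0.6],0,-1],[[0.6,0.5,-0.6],0,-1],[[0.6,0.5,-0.6],0,-1],[[0.6,0.5,-0.6],0,-1]]'
python3 - <<'E'
from h import *
R,p,g=st(); w=p-230*R[:,2]; r=w-np.array([0,0,60]); print(R[:,2],w,r/np.linalg.norm(r)); units(R,60*r/np.linalg.norm(r))
E
```

```text
t: 10.9
eef_pos: [374.1, -534.2, 779.1]
tcp_rot: [-3.091, -0.679, 0.136]
ft_force: [0.4, 0.1, -0.4]
opening: 1.001
grip_force: 0.0
t 10.9 tcp [ 374.1 -534.2  779.1] grasp [ 362.5 -536.8  793.7] tilt 39.0 azim 12.4 yvert -0.04 y [ 0.167 -0.985 -0.04 ] open 95.1 F [ 0.4  0.1 -0.4] grip 0.0 q [-1.33  0.59  0.05  0.93  2.24  0.78]
turn to level y: -3.6
[ 0.615  0.135 -0.777] [ 232.719 -565.355  957.819] [ 0.214 -0.52   0.827]
units [ 0.63  0.52 -0.58]
```

```bash
python3 -m inch '[[[0.8,0.4,-0.5],0,-1],[[0.8,0.4,-0.5],0,-1],[[0.8,0.4,-0.5],0,-1],[[0.8,0.4,-0.5],0,-1],[[0.8,0.3,-0.4],0,-1],[[0.8,0.3,-0.4],0,-1],[[0.8,0.3,-0.4],0,-1],[[0.8,0.3,-0.4],0,-1],[[0.8,0.3,-0.4],0,-1],[[0.8,0.3,-0.4],0,-1]]'
python3 - <<'E'
from h import *
R,p,g=st(); w=p-230*R[:,2]; r=w-np.array([0,0,60]); print(R[:,2],w,r/np.linalg.norm(r)); units(R,60*r/np.linalg.norm(r))
E
```

```text
t: 12.15
eef_pos: [440.7, -457.1, 900.1]
tcp_rot: [2.983, -0.924, 0.156]
ft_force: [-0.1, 0.2, -0.5]
opening: 0.999
grip_force: 0.0
t 12.15 tcp [ 440.7 -457.1  900.1] grasp [ 425.6 -456.5  911.3] tilt 53.5 azim -2.4 yvert 0.095 y [ 0.029 -0.995  0.095] open 94.9 F [-0.1  0.2 -0.5] grip 0.0 q [-1.24  0.46  0.05  0.94  1.96  0.94]
turn to level y: 6.8
[ 0.803 -0.034 -0.595] [ 256.052 -449.407 1037.008] [ 0.232 -0.407  0.884]
units [ 0.8   0.5  -0.33]
```

```bash
python3 -m inch '[[[0.8,0,-0.3],0,-1],[[0.8,0,-0.3],0,-1],[[0.8,0,-0.3],0,-1],[[0.8,0,-0.2],0,-1],[[0.8,-0.2,-0.2],0,-1],[[0.8,-0.2,-0.2],0,-1],[[0.8,-0.2,-0.2],0,-1],[[0.8,-0.4,-0.2],0,-1],[[0.8,-0.4,-0.2],0,-1],[[0.8,-0.4,-0.2],0,-1]]'
python3 - <<'E'
from h import *
R,p,g=st(); w=p-230*R[:,2]; r=w-np.array([0,0,60]); print(R[:,2],w,r/np.linalg.norm(r)); units(R,60*r/np.linalg.norm(r))
P={n:eyes.read_camera(n) for n in('scene','top')}
# calibrations check and beaker fine localisation
for nm in 'beaker','basket','basket_grip','tray':
    for n in P:
        for q in eyes.cut_out(nm,P[n])[:4]:
            ys,xs=np.where(q['mask']); print(nm,n,round(q['score'],2),np.round(q['centre'],1),len(ys),[ys.min(),ys.max(),xs.min(),xs.max()])
E
```

```text
t: 13.4
eef_pos: [493.5, -184.0, 1045.3]
tcp_rot: [2.785, -1.133, 0.266]
ft_force: [0.3, 0.9, -0.8]
opening: 1.002
grip_force: 0.0
t 13.4 tcp [ 493.5 -184.  1045.3] grasp [ 476.4 -181.9 1052.7] tilt 66.6 azim -7.1 yvert 0.148 y [-0.058 -0.987  0.148] open 95.2 F [ 0.3  0.9 -0.8] grip 0.0 q [-0.79  0.22  0.05  0.61  1.76  1.24]
turn to level y: 9.3
[ 0.911 -0.113 -0.397] [ 284.004 -157.95  1136.567] [ 0.253 -0.14   0.957]
units [ 0.95  0.27 -0.13]
beaker scene 0.89 [200.4 341.7] 521 [np.int64(189), np.int64(220), np.int64(330), np.int64(351)]
beaker scene 0.8 [198.7 301.1] 630 [np.int64(186), np.int64(218), np.int64(292), np.int64(313)]
beaker scene 0.76 [226.9 326.6] 699 [np.int64(210), np.int64(245), np.int64(317), np.int64(341)]
beaker scene 0.18 [269.2 250.5] 2377 [np.int64(229), np.int64(301), np.int64(205), np.int64(291)]
beaker top 0.85 [245.  297.5] 219 [np.int64(237), np.int64(258), np.int64(282), np.int64(302)]
beaker top 0.66 [212.1 317.8] 392 [np.int64(199), np.int64(220), np.int64(305), np.int64(327)]
basket scene 0.83 [267.5 245.7] 1529 [np.int64(230), np.int64(289), np.int64(213), np.int64(283)]
basket top 0.57 [192.3 228.3] 1290 [np.int64(168), np.int64(219), np.int64(197), np.int64(262)]
basket_grip scene 0.57 [255.  255.3] 1071 [np.int64(233), np.int64(292), np.int64(213), np.int64(283)]
basket_grip top 0.91 [194.9 224.3] 930 [np.int64(168), np.int64(219), np.int64(197), np.int64(262)]
tray scene 0.83 [269.6 253.4] 1964 [np.int64(230), np.int64(301), np.int64(205), np.int64(291)]
tray top 0.9 [195.1 230.1] 3339 [np.int64(164), np.int64(226), np.int64(193), np.int64(268)]
```

Run:
```python
from h import *
from scipy.optimize import least_squares
P={n:eyes.read_camera(n) for n in('scene','top')}
save(P['top'],'top1')
def cyl(x,y):
    a=np.linspace(0,2*np.pi,60); return np.array([[x+r*np.cos(t),y+r*np.sin(t),z] for t in a for r,z in((26,0),(28,70))])
def bb(p,pts):
    q=np.array([proj(p,X) for X in pts]); return np.r_[q.min(0),q.max(0)]
M={}
for n in P:
    for q in eyes.cut_out('beaker',P[n]):
        ys,xs=np.where(q['mask']); b=np.array([ys.min(),xs.min(),ys.max()+1,xs.max()+1]); c=(b[:2]+b[2:])/2
        e=bb(P[n],cyl(441,118)); 
        if np.hypot(*(c-(e[:2]+e[2:])/2))<12: M[n]=b
print(M)
for S in (['scene'],['top'],['scene','top']):
    if all(n in M for n in S):
        s=least_squares(lambda v:np.concatenate([bb(P[n],cyl(*v))-M[n] for n in S]),[441,118]); print(S,s.x,s.fun)
def box(x,y,yaw,lx,ly,z0,z1):
    c,s_=np.cos(yaw),np.sin(yaw); return np.array([[x+c*a-s_*b,y+s_*a+c*b,z] for a in(-lx/2,lx/2) for b in(-ly/2,ly/2) for z in(z0,z1)])
for n in P:
    q=eyes.cut_out('tray',P[n])
    if not q: continue
    m=q[0]['mask'].astype(np.uint8)
    def f(v):
        im=np.zeros(m.shape,np.uint8); pts=np.array([proj(P[n],X)[::-1] for X in box(v[0],v[1],v[2],150,190,0,14)],np.float32)
        h=cv2.convexHull(pts); cv2.fillConvexPoly(im,np.round(h*16).astype(np.int32),1,shift=4); 
        return im
    from scipy.optimize import minimize
    hull=cv2.convexHull(np.argwhere(m)[:,::-1].astype(np.int32)); mm=np.zeros_like(m); cv2.fillConvexPoly(mm,hull,1)
    r=minimize(lambda v:(f([v[0]*10,v[1]*10,v[2]*.05])!=mm).sum(),[57.3,27,0],method='Nelder-Mead',options=dict(initial_simplex=[[57,27,-1],[59,27,1],[57,29,1],[55,25,2]]))
    print('tray',n,r.x*[10,10,.05],r.fun,mm.sum())
for n in P:
    for q in eyes.spot_point('basket_grip',P[n])[:2]: print('grip',n,q['score'],at_z(P[n],q['centre'],79))
```

```text
{'scene': array([211, 317, 246, 341]), 'top': array([237, 281, 259, 303])}
['scene'] [430.478 110.996] [-0.069  0.085  0.068 -0.081]
['top'] [430.673 113.774] [-0.444 -0.396  0.436  0.396]
['scene', 'top'] [430.452 112.855] [ 0.383 -0.17   0.556 -0.321 -0.35  -0.022  0.531  0.77 ]
tray scene [568.085 270.661   0.077] 96.0 4080
tray top [569.214 272.429   0.066] 93.0 4249
grip scene 0.63 [570.014 270.092  79.   ]
grip top 0.67 [575.131 271.873  79.   ]
```

View pics/top1.png

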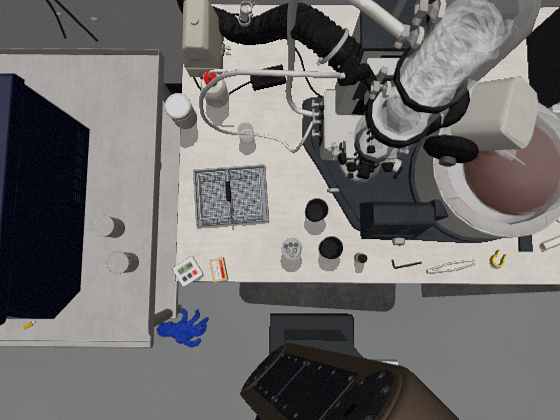

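The beaker fits at (430.5, 112.8) from both cameras. The tray is at about (569, 272) with yaw 0.07, and the path is clear. I'll fit the arm's geometry from the readings so far to check reach for the tilted poses.

```bash
cat > kin.py <<'E'
from h import *
from scipy.optimize import least_squares
D=[([-1.4496,.49087,1.55893,0,1.09167,-.1056],[140.57,-609,214.67],[3.14147,0,.22681]),
([-1.23355,.07512,2.18694,0,.87895,.11068],[172.5,-292.8,214.8],[3.141,0,.227]),
([-.46304,-.26061,2.46159,0,.93931,.88159],[168.8,-10.7,214.8],[3.141,-.001,.226]),
([.5097,.15086,.7163,0,2.27321,1.85321],[343,267.2,738],[-3.141,-.001,.227]),
([.55502,.69986,.0485,.02291,2.20254,1.91437],[592.1,450.6,650.5],[-3.062,-.174,.22]),
([.51537,.58146,.04831,.07068,1.98385,1.90588],[599,435.2,759.4],[-2.908,-.481,.169])]
s=env.state(); D.append((list(s['joints']),list(s['eef_pos']),list(s['tcp_rot'])))
def fk(q,k):
    a,L1,L2,e,h,T,d=k
    Ry=lambda t:Ro.from_euler('y',t).as_matrix(); Rz=lambda t:Ro.from_euler('z',t).as_matrix()
    B=Rz(q[0]); p=np.array([a,d,h])+Ry(q[1])@[0,0,L1]
    W=Ry(q[1]+q[2]); p=p+W@[e,0,L2]
    W=W@Rz(q[3])@Ry(q[4]); R=B@W@Rz(q[5]); return B@(p+W@[0,0,T]), R
def fit():
    def res(k):
        return np.concatenate([fk(q,k)[0]-p for q,p,_ in D])
    return least_squares(res,[0,590,480,0,200,230,66])
K=fit(); k=K.x
def ik(p,R,q0):
    def f(q):
        pp,RR=fk(q,k); return np.r_[(pp-p)/100,Ro.from_matrix(RR.T@R@Rc.T).as_rotvec()]
    lo=[-3.1,-.84,.05,-1.13,.06,-2.69];hi=[3.1,2.19,2.79,4.28,2.93,2.69]
    r=least_squares(f,np.clip(q0,np.array(lo)+.01,np.array(hi)-.01),bounds=(lo,hi)); return r.x,np.abs(r.fun).max()
# constant tool roll offset between model and tool frame
q,p,o=D[0]; Rm=fk(q,k)[1]; Rt=Ro.from_euler('xyz',o).as_matrix(); Rc=Rm.T@Rt   # R_tool=Rm@Rc
Rc_=Rc; 
def toolR(q): return fk(q,k)[1]@Rc_
E
python3 - <<'E'
from kin import *
print(k,np.abs(K.fun).max())
for q,p,o in D: print(Ro.from_matrix(toolR(q).T@Ro.from_euler('xyz',o).as_matrix()).magnitude().round(4),end=' ')
print(Rc)
R,p,g=st()
Rg=R@Ro.from_euler('z',9.3,degrees=True).as_matrix(); z=Rg[:,2]
def test(name,gp,R):
    out=[]
    for q4s in (0,D[-1][0][3],1.5,-.8):
      for q3 in (1.5,2.5):
        x,e=ik(np.array(gp)+18.8*R[:,2],R,[.2,0,q3,q4s,1.2,D[-1][0][5]]); out.append((e,x))
    e,x=min(out,key=lambda t:t[0]); print(name,round(e,4),x)
B=np.array([430.5,112.8,0])
test('above',B+[0,0,180],Rg); test('grasp',B+[0,0,42],Rg)
for th in (-120,120):
    Rp=Rg@Ro.from_euler('z',th,degrees=True).as_matrix(); u=Rp@Rg.T@[0,0,1]; print(th,'u',u)
    test('pour',[592,200,100],Rp)
test('handle',[570,271,79],Rg); test('handle up',[570,271,200],Rg)
E
```

```text
[  0.001 586.812 410.988  43.081 196.721 271.906  65.882] 0.049912056149588935Traceback (most recent call last):
  File "<stdin>", line 3, in <module>
AttributeError: 'float' object has no attribute 'round'
```

```bash
cat > chk.py <<'E'
from kin import *
R,p,g=st()
Rg=R@Ro.from_euler('z',9.3,degrees=True).as_matrix(); z=Rg[:,2]
def ikbest(gp,R):
    out=[]
    for q4s in (0,D[-1][0][3],1.5,-.8,2.8):
      for q3 in (1.5,2.5):
       for q6 in (-1.5,.5,1.5):
        x,e=ik(np.array(gp)+18.8*R[:,2],R,[.2,0,q3,q4s,1.2,q6]); out.append((e,x))
    return min(out,key=lambda t:t[0])
def test(name,gp,R):
    e,x=ikbest(gp,R); print(name,round(e,4),x)
B=np.array([430.5,112.8,0])
E
python3 - <<'E'
from chk import *
for q,p,o in D: print('%.4f'%Ro.from_matrix(toolR(q).T@Ro.from_euler('xyz',o).as_matrix()).magnitude(),end=' ')
# ik's f uses RR.T@R@Rc.T: want RR@Rc=R
test('above',B+[0,0,180],Rg); test('grasp',B+[0,0,42],Rg)
for th in (-120,120):
    Rp=Rg@Ro.from_euler('z',th,degrees=True).as_matrix(); u=Rp@Rg.T@[0,0,1]; print(th,'u',u)
    test('pour',[592,200,100],Rp)
test('handle',[570,271,79],Rg); test('handle up',[570,271,200],Rg)
E
```

```text
t 14.3 tcp [ 493.7 -186.  1044.3] grasp [ 476.6 -183.9 1051.8] tilt 66.5 azim -7.1 yvert 0.148 y [-0.058 -0.987  0.148] open 94.9 F [-0.3  0.3 -0.2] grip 0.0 q [-0.79  0.23  0.05  0.62  1.76  1.24]
turn to level y: 9.3
0.0000 0.0004 0.0003 0.0004 0.0004 0.0004 0.0000 above 0.0 [ 0.343  0.59   2.668  3.589  1.265 -1.515]
grasp 0.0 [ 0.343  1.18   2.693  3.582  1.823 -1.255]
-120 u [-0.446  0.856 -0.261]
pour 0.0 [0.409 0.78  2.233 3.709 1.05  2.543]
120 u [-0.643 -0.72  -0.261]
pour 0.0 [0.409 0.78  2.233 3.709 1.05  0.448]
handle 0.0 [ 0.577  0.83   2.171  3.889  1.054 -1.675]
handle up 0.0 [ 0.577  0.566  2.142  4.042  0.855 -1.938]
```

```bash
cat >> chk.py <<'E'
def path(pts,R,q,step=60,turns=None,lim=np.array([2.22,2.22,2.79,3.14,3.14,3.14])*.7/8):
    """march grasp-point path, report rows where joint speed saturates"""
    for i,(a,b) in enumerate(zip(pts[:-1],pts[1:])):
        a,b=np.array(a,float),np.array(b,float); n=int(np.ceil(np.linalg.norm(b-a)/step)); w=[];el=[]
        th=(turns[i] if turns else 0)
        n=max(n,int(np.ceil(abs(th)/5)))
        for j in range(1,n+1):
            Rj=R@Ro.from_euler('z',th*j/n,degrees=True).as_matrix()
            x,e=ik(a+(b-a)*j/n+18.8*Rj[:,2],Rj,q); w.append(np.abs((x-q)/lim).max().round(1)); q=x; el.append(e)
        R=Rj
        print(b,'rows',n,'load',w,'err',np.max(el).round(3),'q',q.round(2))
    return R,q
E
python3 - <<'E'
from chk import *
q=np.array(D[-1][0])
print('direct'); path([g,[430,113,180]],R,q)
print('left'); path([g,[430,113,600],[430,113,180]],R,q)
print('left2'); path([g,[430,250,700],[430,250,300],[430,113,180]],R,q)
print('back'); path([g,[360,60,600],[400,113,180]],R,q)
# body clearance over basket in pour
Rg=R@Ro.from_euler('z',9.3,degrees=True).as_matrix()
c,s=np.cos(.07),np.sin(.07)
for th in range(60,151,15):
    Rp=Rg@Ro.from_euler('z',th,degrees=True).as_matrix(); u=Rp@Rg.T@[0,0,1]
    G=np.array([598,346,0.])
    a=[G+Rp@[x,y,-59-d] for x in np.linspace(-37.5,37.5,9) for y in np.linspace(-90,90,19) for d in (0,30,60,90,120)]
    a+= [G+Rp@[x,y,d] for x in (-10,0,10) for y in np.linspace(-40,40,9) for d in (-40,-20,0,19)]
    a=np.array(a); l=(a[:,:2]-[569,272])@np.array([[c,-s],[s,c]])
    ins=(abs(l[:,0])<64)&(abs(l[:,1])<84); tr=(abs(l[:,0])<80)&(abs(l[:,1])<100)
    print(th,'u',u,'minz basket',a[ins,2].min().round(),'tray',a[tr,2].min().round(),'all',a[:,2].min().round(),'mouth',(G+28*u).round(),'tilt',np.degrees(np.arccos(u[2])).round())
E
```

```text
t 14.3 tcp [ 493.7 -186.  1044.3] grasp [ 476.6 -183.9 1051.8] tilt 66.5 azim -7.1 yvert 0.148 y [-0.058 -0.987  0.148] open 94.9 F [-0.3  0.3 -0.2] grip 0.0 q [-0.79  0.23  0.05  0.62  1.76  1.24]
turn to level y: 9.3
direct
[430. 113. 180.] rows 16 load [np.float64(2.2), np.float64(1.2), np.float64(0.9), np.float64(0.8), np.float64(0.7), np.float64(0.6), np.float64(0.6), np.float64(0.6), np.float64(0.6), np.float64(0.6), np.float64(5.2), np.float64(0.3), np.float64(0.4), np.float64(0.5), np.float64(0.5), np.float64(0.6)] err 0.556 q [ 0.13  0.19  2.34 -1.12  0.06  2.69]
left
[430. 113. 600.] rows 10 load [np.float64(2.1), np.float64(1.1), np.float64(0.8), np.float64(0.7), np.float64(0.6), np.float64(0.7), np.float64(0.7), np.float64(0.9), np.float64(1.1), np.float64(1.2)] err 0.0 q [ 0.34 -0.3   1.9  -0.84  0.59  2.35]
[430. 113. 180.] rows 7 load [np.float64(0.9), np.float64(0.4), np.float64(0.4), np.float64(0.4), np.float64(0.5), np.float64(0.6), np.float64(0.6)] err 0.556 q [ 0.13  0.19  2.34 -1.12  0.06  2.69]
left2
[430. 250. 700.] rows 10 load [np.float64(1.8), np.float64(0.9
[... 992 characters left out ...]
-0.28  -0.765  0.58 ] minz basket -65.0 tray -65.0 all -65.0 mouth [590. 325.  16.] tilt 55.0
75 u [-0.379 -0.845  0.377] minz basket -58.0 tray -63.0 all -65.0 mouth [587. 322.  11.] tilt 68.0
90 u [-0.476 -0.865  0.159] minz basket -59.0 tray -59.0 all -59.0 mouth [585. 322.   4.] tilt 81.0
105 u [-0.566 -0.822 -0.058] minz basket -65.0 tray -65.0 all -65.0 mouth [582. 323.  -2.] tilt 93.0
120 u [-0.643 -0.72  -0.261] minz basket -44.0 tray -57.0 all -65.0 mouth [580. 326.  -7.] tilt 105.0
135 u [-0.7   -0.566 -0.435] minz basket -27.0 tray -40.0 all -59.0 mouth [578. 330. -12.] tilt 116.0
150 u [-0.734 -0.371 -0.569] minz basket -25.0 tray -34.0 all -47.0 mouth [577. 336. -16.] tilt 125.0
```

Run:
```python
from chk import *
q=np.array(D[-1][0])
np.set_printoptions(precision=2,suppress=True)
for name,pts in {'A':[[380,-350,800],[380,-350,450],[360,-100,450],[430,113,350],[430.5,112.8,180],[430.5,112.8,42]],
 'B':[[420,-250,700],[380,-250,450],[400,0,400],[430.5,112.8,180],[430.5,112.8,42]],
 'C':[[440,-300,700],[440,-200,450],[400,0,450],[430.5,112.8,180],[430.5,112.8,42]]}.items():
    print(name); path([g]+pts,R,q)
```

```text
t 14.3 tcp [ 493.7 -186.  1044.3] grasp [ 476.6 -183.9 1051.8] tilt 66.5 azim -7.1 yvert 0.148 y [-0.058 -0.987  0.148] open 94.9 F [-0.3  0.3 -0.2] grip 0.0 q [-0.79  0.23  0.05  0.62  1.76  1.24]
turn to level y: 9.3
A
[ 380. -350.  800.] rows 6 load [np.float64(1.8), np.float64(0.9), np.float64(0.7), np.float64(0.6), np.float64(0.5), np.float64(0.5)] err 0.0 q [-1.32 -0.08  1.25  1.04  1.42  0.36]
[ 380. -350.  450.] rows 6 load [np.float64(0.7), np.float64(0.6), np.float64(0.6), np.float64(0.5), np.float64(0.6), np.float64(0.7)] err 0.0 q [-1.32  0.01  2.05  1.35  1.07 -0.52]
[ 360. -100.  450.] rows 5 load [np.float64(0.4), np.float64(0.4), np.float64(0.5), np.float64(0.5), np.float64(0.8)] err 0.0 q [-0.96 -0.42  2.34  1.34  0.78 -0.26]
[430. 113. 350.] rows 5 load [np.float64(1.5), np.float64(2.0), np.float64(5.1), np.float64(1.6), np.float64(0.9)] err 0.0 q [ 0.34 -0.02  2.42  4.03  0.56 -2.34]
[430.5 112.8 180. ] rows 3 load [np.float64(1.1), np.float64(1.1), np.float64(1.3)] err 0.0 q [ 0.34  0.59  2.67  3.59  1.27 -1.68]
[430.5 112.8  42. ] rows 3 load [np.float64(1.1), np
[... 1020 characters left out ...]
64(0.6), np.float64(0.5), np.float64(0.5)] err 0.0 q [-1.11 -0.13  1.54  1.01  1.12  0.26]
[ 440. -200.  450.] rows 5 load [np.float64(0.6), np.float64(0.6), np.float64(0.5), np.float64(0.6), np.float64(0.7)] err 0.0 q [-0.93 -0.14  2.19  1.47  0.73 -0.43]
[400.   0. 450.] rows 4 load [np.float64(0.5), np.float64(0.7), np.float64(1.0), np.float64(1.4)] err 0.0 q [-0.23 -0.36  2.32  1.32  0.1   0.05]
[430.5 112.8 180. ] rows 5 load [np.float64(7.3), np.float64(1.0), np.float64(1.0), np.float64(1.2), np.float64(1.2)] err 0.0 q [ 0.34  0.59  2.67  3.59  1.27 -1.68]
[430.5 112.8  42. ] rows 3 load [np.float64(1.1), np.float64(1.0), np.float64(0.9)] err 0.0 q [ 0.34  1.18  2.69  3.58  1.82 -1.42]
```

Run:
```python
from chk import *
q=np.array(D[-1][0])
np.set_printoptions(precision=2,suppress=True)
for name,pts in {'A':[[360,-350,700],[330,-330,300],[330,-50,250],[430.5,112.8,180],[430.5,112.8,42]],
 'B':[[360,-350,700],[330,-330,250],[350,-100,200],[430.5,112.8,130],[430.5,112.8,42]],
 'C':[[360,-300,700],[330,-250,300],[330,-50,200],[430.5,112.8,130],[430.5,112.8,42]]}.items():
    print(name); path([g]+pts,R,q)
```

```text
t 14.3 tcp [ 493.7 -186.  1044.3] grasp [ 476.6 -183.9 1051.8] tilt 66.5 azim -7.1 yvert 0.148 y [-0.058 -0.987  0.148] open 94.9 F [-0.3  0.3 -0.2] grip 0.0 q [-0.79  0.23  0.05  0.62  1.76  1.24]
turn to level y: 9.3
A
[ 360. -350.  700.] rows 7 load [np.float64(2.0), np.float64(1.0), np.float64(0.8), np.float64(0.7), np.float64(0.6), np.float64(0.5), np.float64(0.5)] err 0.0 q [-1.38 -0.12  1.54  1.1   1.35  0.11]
[ 330. -330.  300.] rows 7 load [np.float64(0.6), np.float64(0.5), np.float64(0.6), np.float64(0.6), np.float64(0.7), np.float64(0.8), np.float64(0.8)] err 0.0 q [-1.46  0.21  2.36  1.53  1.1  -1.1 ]
[330. -50. 250.] rows 5 load [np.float64(0.5), np.float64(0.5), np.float64(0.5), np.float64(0.8), np.float64(2.0)] err 0.118 q [-0.8  -0.01  2.79  2.26  0.78 -1.41]
[430.5 112.8 180. ] rows 4 load [np.float64(2.6), np.float64(1.6), np.float64(1.0), np.float64(0.8)] err 0.118 q [ 0.34  0.59  2.67  3.59  1.27 -1.68]
[430.5 112.8  42. ] rows 3 load [np.float64(1.1), np.float64(1.0), np.float64(0.9)] err 0.0 q [ 0.34  1.18  2.69  3.58  1.82 -1.42]
B
[ 360. -350.  700.] rows 7 lo
[... 919 characters left out ...]
.6), np.float64(0.6), np.float64(0.5)] err 0.0 q [-1.35 -0.2   1.6   1.09  1.33  0.15]
[ 330. -250.  300.] rows 7 load [np.float64(0.6), np.float64(0.6), np.float64(0.6), np.float64(0.6), np.float64(0.7), np.float64(0.9), np.float64(1.0)] err 0.0 q [-1.42  0.12  2.51  1.59  1.08 -1.16]
[330. -50. 200.] rows 4 load [np.float64(0.7), np.float64(1.0), np.float64(1.1), np.float64(2.1)] err 0.245 q [-0.7   0.14  2.79  2.43  0.74 -1.55]
[430.5 112.8 130. ] rows 4 load [np.float64(2.6), np.float64(1.6), np.float64(1.2), np.float64(0.6)] err 0.233 q [ 0.34  0.82  2.7   3.57  1.51 -1.56]
[430.5 112.8  42. ] rows 2 load [np.float64(1.0), np.float64(0.8)] err 0.0 q [ 0.34  1.18  2.69  3.58  1.82 -1.42]
```

Run:
```python
from chk import *
q=np.array(D[-1][0])
np.set_printoptions(precision=2,suppress=True)
for name,pts in {'A':[[360,-350,700],[350,-330,350],[400,-60,350],[430.5,112.8,180],[430.5,112.8,42]],
 'B':[[360,-350,700],[350,-330,300],[400,-100,300],[430.5,112.8,180]],
 'C':[[360,-350,700],[350,-330,350],[410,-100,300],[430,0,260],[430.5,112.8,180]]}.items():
    print(name); path([g]+pts,R,q)
    for a,b in zip([g]+pts[:-1],pts): units(R,np.array(b)-a)
```

```text
t 14.3 tcp [ 493.7 -186.  1044.3] grasp [ 476.6 -183.9 1051.8] tilt 66.5 azim -7.1 yvert 0.148 y [-0.058 -0.987  0.148] open 94.9 F [-0.3  0.3 -0.2] grip 0.0 q [-0.79  0.23  0.05  0.62  1.76  1.24]
turn to level y: 9.3
A
[ 360. -350.  700.] rows 7 load [np.float64(2.0), np.float64(1.0), np.float64(0.8), np.float64(0.7), np.float64(0.6), np.float64(0.5), np.float64(0.5)] err 0.0 q [-1.38 -0.12  1.54  1.1   1.35  0.11]
[ 350. -330.  350.] rows 6 load [np.float64(0.6), np.float64(0.6), np.float64(0.6), np.float64(0.6), np.float64(0.7), np.float64(0.8)] err 0.0 q [-1.4   0.11  2.27  1.48  1.08 -0.89]
[400. -60. 350.] rows 5 load [np.float64(0.4), np.float64(0.5), np.float64(0.8), np.float64(1.1), np.float64(1.5)] err 0.0 q [-0.57 -0.16  2.53  2.24  0.53 -1.09]
[430.5 112.8 180. ] rows 5 load [np.float64(1.8), np.float64(1.3), np.float64(1.0), np.float64(0.9), np.float64(0.7)] err 0.0 q [ 0.34  0.59  2.67  3.59  1.27 -1.68]
[430.5 112.8  42. ] rows 3 load [np.float64(1.1), np.float64(1.0), np.float64(0.9)] err 0.0 q [ 0.34  1.18  2.69  3.58  1.82 -1.42]
units [-6.41  1.98  0.88]
units [-5
[... 1140 characters left out ...]
ws 6 load [np.float64(0.6), np.float64(0.6), np.float64(0.6), np.float64(0.6), np.float64(0.7), np.float64(0.8)] err 0.0 q [-1.4   0.11  2.27  1.48  1.08 -0.89]
[ 410. -100.  300.] rows 5 load [np.float64(0.4), np.float64(0.5), np.float64(0.6), np.float64(0.9), np.float64(1.1)] err 0.0 q [-0.73  0.04  2.6   2.31  0.78 -1.34]
[430.   0. 260.] rows 2 load [np.float64(1.4), np.float64(1.4)] err 0.0 q [-0.19  0.22  2.66  3.06  0.9  -1.71]
[430.5 112.8 180. ] rows 3 load [np.float64(1.0), np.float64(0.9), np.float64(0.8)] err 0.0 q [ 0.34  0.59  2.67  3.59  1.27 -1.68]
units [-6.41  1.98  0.88]
units [-5.31 -1.18  2.14]
units [ 0.08 -3.97  0.81]
units [-0.28 -1.76  0.38]
units [-0.99 -2.05  0.33]
```

```bash
python3 -m inch '[[[-0.45,0.14,0.06],0,-1],[[-0.45,0.14,0.06],0,-1],[[-0.92,0.28,0.13],0,-1],[[-0.92,0.28,0.13],0,-1],[[-0.92,0.28,0.13],0,-1],[[-0.92,0.28,0.13],0,-1],[[-0.92,0.28,0.13],0,-1],[[-0.92,0.28,0.13],0,-1],[[-0.87,-0.19,0.35],0,-1],[[-0.87,-0.19,0.35],0,-1]]' && python3 -m inch '[[[-0.87,-0.19,0.35],0,-1],[[-0.87,-0.19,0.35],0,-1],[[-0.87,-0.19,0.35],0,-1],[[-0.87,-0.19,0.35],0,-1],[[-0.87,-0.19,0.35],0,-1],[[0.15,-0.77,0.06],0,-1],[[0.15,-0.77,0.06],0,-1],[[0.15,-0.77,0.06],0,-1],[[0.15,-0.77,0.06],0,-1],[[0.15,-0.77,0.06],0,-1]]'
python3 - <<'E'
from h import *
R,p,g=st(); units(R,[430.5-g[0],112.8-g[1],180-g[2]])
E
```

```text
t: 15.55
eef_pos: [378.4, -340.7, 588.5]
tcp_rot: [2.787, -1.129, 0.266]
ft_force: [0.4, -0.9, 0.3]
opening: 1.001
grip_force: 0.0
t: 16.8
eef_pos: [417.1, -98.0, 303.6]
tcp_rot: [2.784, -1.13, 0.269]
ft_force: [1.8, -1.2, 0.2]
opening: 0.998
grip_force: 0.0
t 16.8 tcp [417.1 -98.  303.6] grasp [400.  -95.9 311.1] tilt 66.5 azim -7.1 yvert 0.149 y [-0.057 -0.987  0.149] open 94.8 F [ 1.8 -1.2  0.2] grip 0.0 q [-0.75 -0.02  2.6   2.23  0.75 -1.26]
turn to level y: 9.4
units [-1.37 -3.79  0.94]
```

```bash
python3 -m inch '[[[-0.17,-0.47,0.12],0,-1],[[-0.17,-0.47,0.12],0,-1],[[-0.17,-0.47,0.12],0,-1],[[-0.17,-0.47,0.12],0,-1],[[-0.17,-0.47,0.12],0,-1],[[-0.17,-0.47,0.12],0,-1],[[-0.17,-0.47,0.12],0,-1],[[-0.17,-0.47,0.12],0,-1],[[0,0,0],0.94,-1],[[0,0,0],0.94,-1]]'
python3 - <<'E'
from h import *
R,p,g=st(); units(R,[430.5-g[0],112.8-g[1],42-g[2]])
for n in ('top','wrist'): save(eyes.read_camera(n),n+'2')
import cv2
cv2.imwrite('pics/both2.png',np.hstack([cv2.imread('pics/top2.png')[120:320,150:430],cv2.resize(cv2.imread('pics/wrist2.png'),(267,200))]))
E
```

```text
t: 18.05
eef_pos: [448.9, 108.7, 172.6]
tcp_rot: [-3.135, -1.159, -0.128]
ft_force: [-0.0, -0.7, -0.1]
opening: 1.0
grip_force: 0.0
t 18.05 tcp [448.9 108.7 172.6] grasp [431.8 110.8 180.1] tilt 66.4 azim -6.9 yvert -0.003 y [-0.122 -0.993 -0.003] open 95.0 F [-0.  -0.7 -0.1] grip 0.0 q [ 0.33  0.59  2.67  3.57  1.26 -1.51]
turn to level y: -0.2
units [-2.12 -0.02  0.9 ]
```

View pics/both2.png

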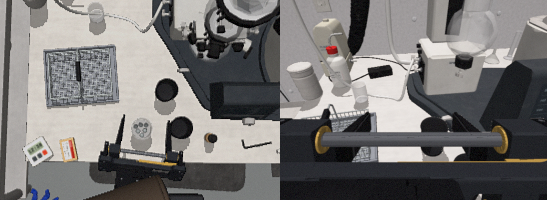

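```bash
python3 -m inch '[[[-0.1,0,0.04],0,-0.5],[[-0.4,0,0.17],0,-0.5],[[-0.4,0,0.17],0,-0.5],[[-0.4,0,0.17],0,-0.5],[[-0.4,0,0.17],0,-0.5],[[-0.32,0,0.14],0,-0.5],[[-0.1,-0.01,0.04],0,-0.5],[[0,0,0],0,-0.5],[[0,0,0],0,-0.5],[[0,0,0],0,-0.5]]'
python3 - <<'E'
from h import *
R,p,g=st()
a,b=eyes.read_camera('top'),eyes.read_camera('scene')
A=cv2.resize(a['pixels'][215:285,250:370],(480,280),interpolation=3);B=cv2.resize(b['pixels'][175:265,280:370],(280,280),interpolation=3)
cv2.imwrite('pics/g3.png',np.hstack([A,B])[:,:,::-1])
E
```

```text
t: 19.4
eef_pos: [447.9, 108.8, 35.8]
tcp_rot: [-3.14, -1.161, -0.124]
ft_force: [0.5, 0.5, 0.7]
opening: 0.752
grip_force: 0.0
t 19.4 tcp [447.9 108.8  35.8] grasp [430.7 110.9  43.3] tilt 66.5 azim -7.0 yvert -0.001 y [-0.122 -0.993 -0.001] open 71.4 F [0.5 0.5 0.7] grip 0.0 q [ 0.33  1.18  2.7   3.57  1.83 -1.26]
turn to level y: -0.1
```

View pics/g3.png

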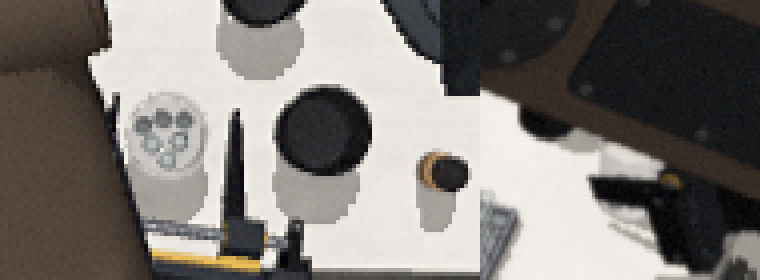

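The fingers straddle the glass beaker (crop px ~(130,165)), which sits about 3–5 mm left of centre. I'll shift slightly and close.

```bash
python3 -m inch '[[[0,-0.05,0],0,-0.5],[[0,0,0],0,-0.3],[[0,0,0],0,-0.2],[[0,0,0],0,-0.1],[[0,0,0],0,0],[[0,0,0],0,1],[[0,0,0],0,1],[[0,0,0],0,1],[[0,0,0],0,1],[[0,0,0],0,1]]'
python3 - <<'E'
from chk import *
Rg=R
test('grasp',g,Rg)
q=np.array(D[-1][0])
np.set_printoptions(precision=2,suppress=True)
pts=[g,g+[0,0,130],[500,346,175],[598,346,150]]
path(pts,R,q)
for a,b in zip(pts[:-1],pts[1:]): units(R,np.array(b)-a)
E
```

```text
t: 20.75
eef_pos: [448.1, 111.7, 34.9]
tcp_rot: [-3.14, -1.16, -0.123]
ft_force: [-0.2, 2.8, 2.3]
opening: 0.567
grip_force: 29.9
t 20.75 tcp [448.1 111.7  34.9] grasp [431.  113.8  42.4] tilt 66.5 azim -7.0 yvert -0.0 y [-0.122 -0.993 -0.   ] open 53.8 F [-0.2  2.8  2.3] grip 29.9 q [ 0.34  1.18  2.69  3.58  1.82 -1.26]
turn to level y: -0.0
grasp 0.0 [ 0.345  1.176  2.69   3.581  1.817 -1.258]
[431.01 113.85 172.41] rows 3 load [np.float64(0.8), np.float64(1.0), np.float64(1.0)] err 0.0 q [ 0.34  0.62  2.67  3.58  1.3  -1.5 ]
[500. 346. 175.] rows 5 load [np.float64(0.7), np.float64(0.6), np.float64(0.5), np.float64(0.4), np.float64(0.4)] err 0.0 q [ 0.8   0.62  2.13  4.25  0.96 -1.95]
[598. 346. 150.] rows 2 load [np.float64(0.4), np.float64(0.3)] err 0.0 q [ 0.67  0.71  1.99  4.15  0.88 -1.98]
units [ 1.99 -0.   -0.86]
units [ 0.3  -3.98  0.6 ]
units [ 0.26 -0.2   1.65]
```

```bash
python3 -m inch '[[[0.25,0,-0.11],0,1],[[0.5,0,-0.21],0,1],[[0.5,0,-0.21],0,1],[[0.5,0,-0.21],0,1],[[0.24,0,-0.12],0,1],[[0.05,-0.4,0.2],0,1],[[0.1,-0.7,0.37],0,1],[[0.1,-0.7,0.37],0,1],[[0.1,-0.7,0.37],0,1],[[0.1,-0.7,0.37],0,1]]' && python3 -m inch '[[[0.08,-0.6,0.35],0,1],[[0.03,-0.38,0.22],0,1],[[0,0,0],0.8,1],[[0,0,0],1,1],[[0,0,0],1,1],[[0,0,0],1,1],[[0,0,0],1,1],[[0,0,0],1,1],[[0,0,0],0.8,1],[[0,0,0],0.5,1]]'
python3 - <<'E'
from h import *
R,p,g=st(); units(R,[598-g[0],346-g[1],118-g[2]])
a,b=eyes.read_camera('top'),eyes.read_camera('scene')
A=cv2.resize(a['pixels'][130:260,170:300],(400,400),interpolation=3);B=cv2.resize(b['pixels'][170:310,190:330],(400,400),interpolation=3)
cv2.imwrite('pics/g4.png',np.hstack([A,B])[:,:,::-1])
E
```

```text
t: 22.0
eef_pos: [574.5, 290.8, 148.9]
tcp_rot: [-3.141, -1.158, -0.123]
ft_force: [-0.7, 0.0, -1.2]
opening: 0.569
grip_force: 30.0
t: 23.25
eef_pos: [614.7, 343.3, 140.9]
tcp_rot: [-2.216, -0.841, -1.182]
ft_force: [0.0, 0.2, -1.3]
opening: 0.563
grip_force: 30.0
t 23.25 tcp [614.7 343.3 140.9] grasp [597.6 345.5 148.5] tilt 66.3 azim -7.0 yvert -0.533 y [-0.331 -0.779 -0.533] open 53.4 F [ 0.   0.2 -1.3] grip 30.0 q [ 0.67  0.71  1.99  4.15  0.88 -1.35]
turn to level y: -35.6
units [-0.38  0.26  0.21]
```

View pics/g4.png

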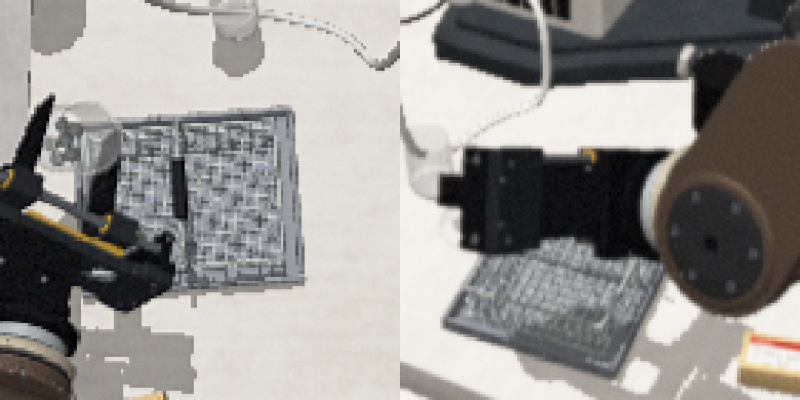

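```bash
python3 -m inch '[[[-0.19,0.13,0.1],0,1],[[-0.19,0.13,0.1],0,1],[[0,0,0],0.8,1],[[0,0,0],1,1],[[0,0,0],1,1],[[0,0,0],1,1],[[0,0,0],1,1],[[0,0,0],1,1],[[0,0,0],0.8,1],[[0,0,0],0.6,1]]' && python3 -m inch '[[[0,0,0],0.5,1],[[0,0,0],0.5,1],[[0,0,0],0.5,1],[[0,0,0],0.5,1],[[0,0,0],0.5,1],[[0,0,0],0.5,1],[[0,0,0],0.5,1],[[0,0,0],0.5,1],[[0,0,0],0.5,1],[[0,0,0],0.5,1]]'
python3 - <<'E'
from h import *
R,p,g=st()
a,b=eyes.read_camera('top'),eyes.read_camera('scene')
A=cv2.resize(a['pixels'][130:260,170:300],(400,400),interpolation=3);B=cv2.resize(b['pixels'][200:310,190:300],(400,400),interpolation=3)
cv2.imwrite('pics/g5.png',np.hstack([A,B])[:,:,::-1])
for P in (a,b): print([(round(q['score'],2),np.round(q['centre'])) for i in range(1) for q in eyes.boxes_of('ball0_center',P)])
E
```

```text
t: 24.6
eef_pos: [615.0, 344.2, 110.2]
tcp_rot: [-2.002, -0.294, -1.56]
ft_force: [-0.1, -0.3, -1.4]
opening: 0.57
grip_force: 30.0
t: 25.85
eef_pos: [615.0, 344.2, 110.2]
tcp_rot: [-1.985, 0.104, -1.739]
ft_force: [0.7, -0.4, -1.1]
opening: 0.564
grip_force: 30.0
t 25.85 tcp [615.  344.2 110.2] grasp [597.9 346.3 117.7] tilt 66.4 azim -7.0 yvert -0.91 y [-0.381  0.161 -0.91 ] open 53.6 F [ 0.7 -0.4 -1.1] grip 30.0 q [ 0.67  0.77  1.99  4.11  0.92 -0.22]
turn to level y: -96.5
[]
[]
```

View pics/g5.png

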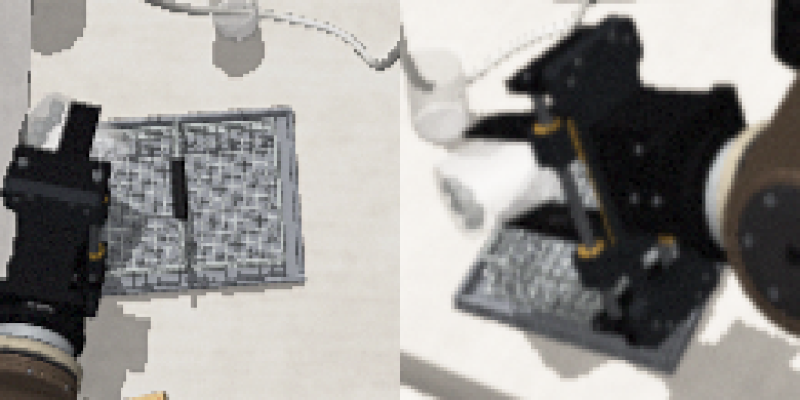

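```bash
python3 -m inch '[[[0,0,0],0.3,1],[[0,0,0],0.3,1],[[0,0,0],0.3,1],[[0,0,0],0.4,1],[[0,0,0],0.4,1],[[0,0,0],0.5,1],[[0,0,0],0.5,1],[[0,0,0],0.6,1],[[0,0,0],0.7,1],[[0,0,0],0.8,1]]' && python3 -m inch '[[[0,0,0],0.9,1],[[0,0,0],1,1],[[0,0,0],1,1],[[0,0,0],0.8,1],[[0,0,0],0.5,1],[[0,0,0],0,1],[[0,0,0],0,1],[[0,0,0],0,1],[[0,0,0],0,1],[[0,0,0],0,1]]'
python3 - <<'E'
from h import *
R,p,g=st()
a,b=eyes.read_camera('top'),eyes.read_camera('scene')
A=cv2.resize(a['pixels'][130:260,170:300],(400,400),interpolation=3);B=cv2.resize(b['pixels'][200:310,190:300],(400,400),interpolation=3)
cv2.imwrite('pics/g6.png',np.hstack([A,B])[:,:,::-1])
for P in (a,b): print([(round(q['score'],2),np.round(q['centre'])) for i in range(1) for q in eyes.boxes_of('ball0_center',P)])
E
```

```text
t: 27.3
eef_pos: [615.3, 344.4, 112.0]
tcp_rot: [-2.039, 0.488, -1.926]
ft_force: [0.4, -0.8, -1.4]
opening: 0.566
grip_force: 30.0
t: 28.55
eef_pos: [615.2, 344.4, 111.8]
tcp_rot: [-2.181, 0.801, -2.158]
ft_force: [-0.7, 0.3, -1.4]
opening: 0.569
grip_force: 30.0
t 28.55 tcp [615.2 344.4 111.8] grasp [598.1 346.5 119.3] tilt 66.5 azim -7.0 yvert -0.571 y [-0.151  0.807 -0.571] open 54.0 F [-0.7  0.3 -1.4] grip 30.0 q [0.67 0.77 1.99 4.11 0.91 0.56]
turn to level y: -141.5
[]
[]
```

View pics/g6.png

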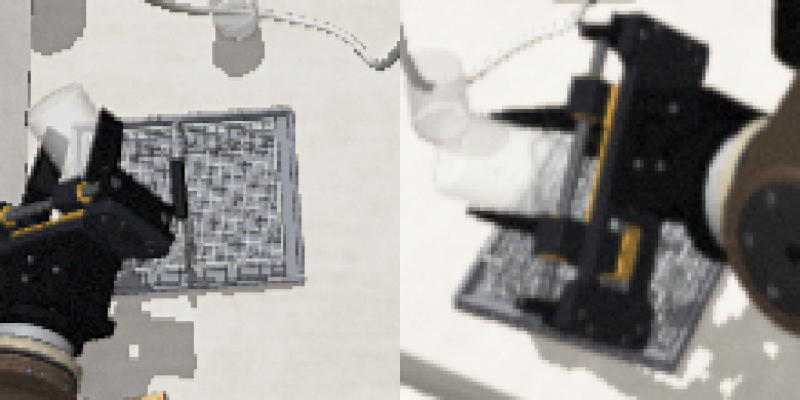

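```bash
python3 -m inch '[[[0,0,-0.2],-0.6,1],[[0,0,-0.3],-1,1],[[0,0,-0.3],-1,1],[[0,0,-0.2],-1,1],[[0,0,0],-1,1],[[0,0,0],-1,1],[[0,0,0],-1,1],[[0,0,0],-1,1],[[0,0,0],-1,1],[[0,0,0],-1,1]]' && python3 -m inch '[[[0,0,0],-1,1],[[0,0,0],-1,1],[[0,0,0],-1,1],[[0,0,0],-1,1],[[0,0,0],-1,1],[[0,0,0],-1,1],[[0,0,0],-1,1],[[0,0,0],-1,1],[[0,0,0],-1,1],[[0,0,0],-1,1]]' && python3 -m inch '[[[0,0,0],-1,1],[[0,0,0],-1,1],[[0,0,0],-1,1],[[0,0,0],-1,1],[[0,0,0],-1,1],[[0,0,0],-1,1],[[0,0,0],-1,1],[[0,0,0],-1,1],[[0,0,0],-0.7,1],[[-0.05,0.3,-0.1],0,1]]'
python3 - <<'E'
from h import *
R,p,g=st(); units(R,[431-g[0],113.8-g[1],172-g[2]]); units(R,[0,0,-129])
E
```

```text
t: 30.0
eef_pos: [560.6, 351.1, 135.8]
tcp_rot: [-1.982, 0.054, -1.716]
ft_force: [0.5, -1.0, -0.4]
opening: 0.564
grip_force: 30.0
t: 31.25
eef_pos: [560.6, 351.1, 135.8]
tcp_rot: [-2.136, -0.73, -1.293]
ft_force: [0.6, -0.8, -0.6]
opening: 0.565
grip_force: 30.0
t: 32.5
eef_pos: [552.0, 334.5, 135.6]
tcp_rot: [-3.14, -1.161, -0.122]
ft_force: [0.8, -0.8, -1.1]
opening: 0.564
grip_force: 30.0
t 32.5 tcp [552.  334.5 135.6] grasp [534.9 336.6 143.1] tilt 66.5 azim -6.9 yvert -0.0 y [-0.121 -0.993 -0.   ] open 53.6 F [ 0.8 -0.8 -1.1] grip 30.0 q [ 0.74  0.7   2.11  4.15  0.96 -1.88]
turn to level y: -0.0
units [-0.06  3.9  -1.36]
units [-1.97  0.    0.86]
```

```bash
python3 -m inch '[[[0,0.3,-0.1],0,1],[[-0.01,0.5,-0.17],0,1],[[-0.01,0.6,-0.21],0,1],[[-0.01,0.6,-0.21],0,1],[[-0.01,0.6,-0.21],0,1],[[-0.01,0.6,-0.21],0,1],[[-0.01,0.5,-0.17],0,1],[[0,0.2,-0.07],0,1],[[0,0,0],0,1],[[0,0,0],0,1]]'
python3 - <<'E'
from h import *
R,p,g=st(); units(R,[431-g[0],113.8-g[1],42.4-g[2]])
a,b=eyes.read_camera('top'),eyes.read_camera('scene')
A=cv2.resize(a['pixels'][155:265,185:315],(472,400),interpolation=3);B=cv2.resize(b['pixels'][220:310,200:300],(328,400),interpolation=3)
cv2.imwrite('pics/g7.png',np.hstack([A,B])[:,:,::-1])
for P in (a,b): print([(round(q['score'],2),np.round(q['centre'])) for q in eyes.boxes_of('ball0_center',P)])
E
```

```text
t: 33.75
eef_pos: [448.6, 111.4, 164.4]
tcp_rot: [-3.14, -1.161, -0.124]
ft_force: [0.8, 0.9, -1.1]
opening: 0.57
grip_force: 30.0
t 33.75 tcp [448.6 111.4 164.4] grasp [431.5 113.5 171.9] tilt 66.5 azim -7.0 yvert -0.001 y [-0.122 -0.993 -0.001] open 54.1 F [ 0.8  0.9 -1.1] grip 30.0 q [ 0.34  0.63  2.67  3.58  1.3  -1.5 ]
turn to level y: -0.0
units [-1.98 -0.    0.85]
[]
[]
```

View pics/g7.png

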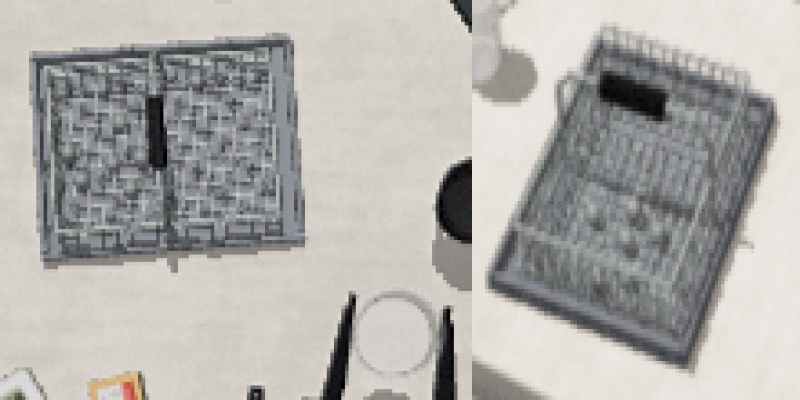

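The beaker is empty (top crop (395,335)), and dark balls show in the basket's left half (scene crop around (600–655, 215–290)), with none visible on the bench. Next I'll set the beaker down at its old spot.

```bash
python3 -m inch '[[[-0.2,0,0.09],0,1],[[-0.4,0,0.17],0,1],[[-0.4,0,0.17],0,1],[[-0.4,0,0.17],0,1],[[-0.3,0,0.13],0,1],[[-0.15,0,0.06],0,1],[[-0.08,0,0.04],0,1],[[-0.04,0,0.01],0,1],[[0,0,0],0,1],[[0,0,0],0,1]]'
python3 - <<'E'
from h import *
R,p,g=st(); units(R,[431-g[0],113.8-g[1],42.4-g[2]])
E
```

```text
t: 35.2
eef_pos: [447.2, 111.2, 36.4]
tcp_rot: [-3.14, -1.161, -0.124]
ft_force: [-0.6, 0.2, -0.4]
opening: 0.563
grip_force: 30.0
t 35.2 tcp [447.2 111.2  36.4] grasp [430.1 113.3  43.9] tilt 66.5 azim -7.0 yvert -0.001 y [-0.122 -0.993 -0.001] open 53.4 F [-0.6  0.2 -0.4] grip 30.0 q [ 0.34  1.18  2.69  3.58  1.82 -1.26]
turn to level y: -0.0
units [-0.02 -0.01  0.02]
```

```bash
python3 -m inch '[[[-0.02,0,0.01],0,1],[[0,0,0],0,1],[[0,0,0],0,-0.05],[[0,0,0],0,-0.2],[[0,0,0],0,-0.5],[[0,0,0],0,-0.5],[[0,0,0],0,-0.5],[[0,0,0],0,-0.5],[[0.1,0,-0.04],0,-0.5],[[0.3,0,-0.13],0,-0.5]]'
python3 - <<'E'
from chk import *
# handle: tool y must lie along basket y (yaw .07) -> compute turn and pose error
b=np.array([np.cos(.07),np.sin(.07),0]); by=np.array([-b[1],b[0],0])
best=min(((np.degrees(np.arccos(abs((R@Ro.from_euler('z',t,degrees=True).as_matrix())[:,1]@by))),t) for t in np.arange(-30,30,.5))); print('turn',best, (R@Ro.from_euler('z',best[1],degrees=True).as_matrix())[:,1])
q=np.array(D[-1][0]); np.set_printoptions(precision=2,suppress=True)
pts=[g,[431,113,172],[570,271,180],[570,271,79],[570,271,205]]
path(pts,R,q)
for a,b in zip(pts[:-1],pts[1:]): units(R,np.array(b)-a)
P={n:eyes.read_camera(n) for n in('scene','top')}
for n in P:
    for r in eyes.cut_out('beaker',P[n]): 
        ys,xs=np.where(r['mask']); print(n,round(r['score'],2),[ys.min(),xs.min(),ys.max()+1,xs.max()+1])
    # black sleeve by colour near expected place
    u=np.array(proj(P[n],[570,271,79])); im=P[n]['pixels'].max(2)
    r0,c0=np.round(u).astype(int); w=im[r0-30:r0+30,c0-30:c0+30]<45
    k_,lab,stt,cen=cv2.connectedComponentsWithStats(w.astype(np.uint8))
    for i in range(1,k_):
        if stt[i,4]>25:
            cc=cen[i][::-1]+[r0-30,c0-30]; yy,xx=np.where(lab==i); 
            print(n,'sleeve',stt[i],cc,at_z(P[n],cc,79)); 
            if n=='top':
                pts2=np.array([at_z(P[n],(y+r0-30,x+c0-30),87)[:2] for y,x in zip(yy,xx)]); ev=np.linalg.svd(pts2-pts2.mean(0))[2][0]; print('axis yaw',np.arctan2(ev[1],ev[0]),pts2.mean(0))
E
```

```text
t: 36.45
eef_pos: [447.3, 111.1, 60.3]
tcp_rot: [3.141, -1.159, -0.121]
ft_force: [0.2, -0.0, -0.9]
opening: 0.75
grip_force: 0.0
t 36.45 tcp [447.3 111.1  60.3] grasp [430.2 113.2  67.9] tilt 66.4 azim -7.0 yvert 0.0 y [-0.122 -0.993  0.   ] open 71.2 F [ 0.2 -0.  -0.9] grip 0.0 q [ 0.34  1.09  2.71  3.57  1.75 -1.29]
turn to level y: 0.0
turn (np.float64(10.089706526165546), np.float64(-4.5)) [-0.09  -0.993  0.072]
[431. 113. 172.] rows 2 load [np.float64(1.1), np.float64(1.2)] err 0.0 q [ 0.34  0.62  2.67  3.58  1.3  -1.5 ]
[570. 271. 180.] rows 4 load [np.float64(0.6), np.float64(0.5), np.float64(0.5), np.float64(0.5)] err 0.0 q [ 0.58  0.61  2.15  4.01  0.88 -1.89]
[570. 271.  79.] rows 2 load [np.float64(0.6), np.float64(0.6)] err 0.0 q [ 0.58  0.83  2.17  3.89  1.05 -1.68]
[570. 271. 205.] rows 3 load [np.float64(0.5), np.float64(0.5), np.float64(0.5)] err 0.0 q [ 0.58  0.55  2.14  4.05  0.84 -1.95]
units [ 1.6   0.   -0.68]
units [ 0.92 -2.9   1.76]
units [-1.54 -0.    0.67]
units [ 1.92  0.   -0.84]
scene 0.87 [np.int64(211), np.int64(318), np.int64(246), np.int64(341)]
scene 0.79 [np.int64(187), np.int64(292), np.int64(219), np.int64(313)]
scene sleeve [ 20  26  20  10 111] [241.12 248.53] [569.8  271.84  79.  ]
top 0.93 [np.int64(236), np.int64(319), np.int64(259), np.int64(343)]
top 0.81 [np.int64(198), np.int64(305), np.int64(222), np.int64(328)]
top 0.68 [np.int64(237), np.int64(282), np.int64(259), np.int64(304)]
```

The beaker stands where it was. The tool's azimuth (−7°) is about 11° off the basket's yaw (+4°). I'll simulate correcting that by pushing against the q4 limit on the open left side.

Run:
```python
from chk import *
np.set_printoptions(precision=2,suppress=True)
q0=np.array(D[-1][0])
for start,dr in (([480,330,200],[0,40,0]),([480,330,200],[-30,30,0]),([480,330,250],[-20,30,20]),([480,330,250],[-40,0,0]),([430,200,230],[-20,0,40])):
    R1,q=path([g,[431,113,172],start],R,q0); gp=np.array(start,float)
    for i in range(12):
        gp=gp+dr; x,e=ik(gp+18.8*R1[:,2],R1,q); pp,Rm=fk(x,k); R1=Rm@Rc; q=x; gp=pp-18.8*R1[:,2]
        if i%3==2:
            z=R1[:,2]; print(dr,i,'g',gp.round(0),'tilt',np.degrees(np.arccos(-z[2])).round(1),'az',np.degrees(np.arctan2(z[1],z[0])).round(1),'yv',R1[2,1].round(2),'q',q)
```

```text
t 36.65 tcp [447.7 111.2  61.1] grasp [430.5 113.3  68.6] tilt 66.6 azim -7.0 yvert -0.001 y [-0.122 -0.993 -0.001] open 71.3 F [ 0.9  0.4 -1.4] grip 0.0 q [ 0.34  1.09  2.71  3.57  1.75 -1.29]
turn to level y: -0.1
[431. 113. 172.] rows 2 load [np.float64(1.1), np.float64(1.2)] err 0.0 q [ 0.34  0.63  2.67  3.58  1.31 -1.49]
[480. 330. 200.] rows 4 load [np.float64(0.9), np.float64(0.7), np.float64(0.6), np.float64(0.5)] err 0.0 q [ 0.81  0.56  2.18  4.27  0.95 -1.97]
[0, 40, 0] 2 g [480. 446. 198.] tilt 69.9 az 1.0 yv -0.05 q [ 0.94  0.63  2.03  4.28  0.97 -1.98]
[0, 40, 0] 5 g [481. 562. 196.] tilt 73.3 az 7.8 yv -0.09 q [ 1.03  0.72  1.84  4.28  0.97 -2.03]
[0, 40, 0] 8 g [482. 679. 194.] tilt 76.9 az 13.7 yv -0.11 q [ 1.1   0.83  1.62  4.28  0.95 -2.1 ]
[0, 40, 0] 11 g [482. 796. 192.] tilt 80.8 az 19.1 yv -0.13 q [ 1.15  0.95  1.36  4.28  0.92 -2.19]
[431. 113. 172.] rows 2 load [np.float64(1.1), np.float64(1.2)] err 0.0 q [ 0.34  0.63  2.67  3.58  1.31 -1.49]
[480. 330. 200.] rows 4 load [np.float64(0.9), np.float64(0.7), np.float64(0.6), np.float64(0.5)] err 0.0 q [ 0.81  0.5
[... 1685 characters left out ...]
239.] tilt 72.8 az 48.0 yv -0.28 q [ 2.01  0.49  2.79  4.28  1.32 -1.15]
[431. 113. 172.] rows 2 load [np.float64(1.1), np.float64(1.2)] err 0.0 q [ 0.34  0.63  2.67  3.58  1.31 -1.49]
[430. 200. 230.] rows 2 load [np.float64(0.8), np.float64(0.8)] err 0.0 q [ 0.63  0.4   2.47  4.01  0.97 -1.8 ]
[-20, 0, 40] 2 g [371. 198. 348.] tilt 69.6 az -2.6 yv -0.03 q [ 0.73  0.02  2.44  4.28  0.81 -2.19]
[-20, 0, 40] 5 g [314. 191. 461.] tilt 79.7 az 8.1 yv -0.08 q [ 0.77 -0.3   2.42  4.28  0.69 -2.39]
[-20, 0, 40] 8 g [259. 186. 574.] tilt 91.1 az 17.4 yv -0.09 q [ 0.78 -0.54  2.33  4.28  0.53 -2.57]
[-20, 0, 40] 11 g [205. 180. 689.] tilt 99.6 az 27.1 yv -0.07 q [ 0.53 -0.74  2.17  4.28  0.06 -2.64]
```

```bash
python3 -m inch '[[[0.2,0,-0.09],0,-0.5],[[0.4,0,-0.17],0,-0.5],[[0.4,0,-0.17],0,-0.5],[[0.4,0,-0.17],0,-0.5],[[0.2,-0.2,-0.07],0,-0.5],[[0.1,-0.65,0.03],0,-0.5],[[0.1,-0.7,0.03],0,-0.5],[[0.1,-0.7,0.03],0,-0.5],[[0.1,-0.7,0.03],0,-0.5],[[0.1,-0.7,0.03],0,-0.5]]' && python3 -m inch '[[[-0.22,-0.44,-0.51],0,-0.5],[[-0.22,-0.44,-0.51],0,-0.5],[[-0.22,-0.44,-0.51],0,-0.5],[[-0.22,-0.44,-0.51],0,-0.5],[[0.1,0.2,0.25],0,-0.5],[[0.1,0.4,0.5],0,-0.5],[[0.1,0.4,0.5],0,-0.5],[[0.1,0.4,0.5],0,-0.5],[[0.1,0.4,0.5],0,-0.5],[[0,0,0],0,-0.5]]'
python3 - <<'E'
from h import *
R,p,g=st(); units(R,[570-7-g[0],271-g[1],150-g[2]])
E
```

```text
t: 37.9
eef_pos: [495.7, 327.4, 188.2]
tcp_rot: [3.141, -1.16, -0.122]
ft_force: [0.4, -0.6, -1.4]
opening: 0.75
grip_force: 0.0
t: 39.15
eef_pos: [545.1, 276.9, 127.0]
tcp_rot: [-3.027, -1.19, -0.129]
ft_force: [-0.3, 0.5, -0.6]
opening: 0.749
grip_force: 0.0
t 39.15 tcp [545.1 276.9 127. ] grasp [527.6 277.  133.9] tilt 68.3 azim -0.3 yvert -0.043 y [-0.022 -0.999 -0.043] open 71.2 F [-0.3  0.5 -0.6] grip 0.0 q [ 0.6   0.71  2.29  3.78  1.08 -1.61]
turn to level y: -2.6
units [0.47 0.07 0.45]
```

```bash
python3 -m inch '[[[0.15,0.02,0.15],0,0.15],[[0.17,0.03,0.16],0,0.15],[[0.15,0.02,0.14],0,0.15],[[0,0,0],-0.52,0.15],[[0,0,0],0,0.15],[[0,0,0],0,0.15],[[-0.2,0,0.08],0,0.15],[[-0.2,0,0.08],0,0.15],[[0,0,0],0,0.15],[[0,0,0],0,0.15]]'
python3 - <<'E'
from h import *
R,p,g=st(); units(R,[563-g[0],271-g[1],79-g[2]])
P={n:eyes.read_camera(n) for n in('scene','top')}
for n in P:
    im=P[n]['pixels'].copy()
    for X,c in ((g,(255,0,0)),([570,271.5,79],(0,255,0)),([563,271,79],(0,0,255))):
        r=proj(P[n],X); cv2.circle(im,(int(r[1]),int(r[0])),1,c,-1)
    P[n]['im']=im
A=cv2.resize(P['top']['im'][150:240,180:280],(400,360),interpolation=0);B=cv2.resize(P['scene']['im'][205:295,200:300],(400,360),interpolation=0)
cv2.imwrite('pics/g8.png',np.hstack([A,B])[:,:,::-1])
E
```

```text
t: 40.4
eef_pos: [579.1, 273.6, 118.1]
tcp_rot: [-3.139, -1.193, -0.004]
ft_force: [0.1, 0.2, 0.6]
opening: 0.424
grip_force: 0.0
t 40.4 tcp [579.1 273.6 118.1] grasp [561.6 273.6 125.1] tilt 68.4 azim -0.1 yvert -0.001 y [-0.001 -1.    -0.001] open 40.3 F [0.1 0.2 0.6] grip 0.0 q [ 0.54  0.74  2.24  3.73  1.05 -1.67]
turn to level y: -0.1
units [-0.71  0.04  0.3 ]
```

View pics/g8.png

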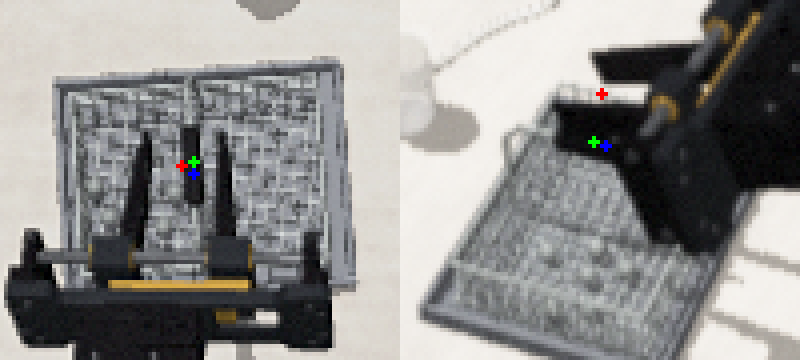

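The fingers straddle the sleeve (top crop (165,193)) and the balls are visible in the basket, so I'll descend and grip.

```bash
python3 -m inch '[[[-0.2,0.01,0.08],0,0.15],[[-0.2,0.02,0.08],0,0.15],[[-0.2,0.01,0.09],0,0.15],[[-0.1,0,0.05],0,0.15],[[0,0,0],0,0.15],[[0,0,0],0,0.4],[[0,0,0],0,0.6],[[0,0,0],0,0.7],[[0,0,0],0,1],[[0,0,0],0,1]]' && python3 -m inch '[[[0,0,0],0,1],[[0,0,0],0,1],[[0,0,0],0,1],[[0,0,0],0,1],[[0.02,0,-0.01],0,1],[[0.03,0,-0.01],0,1],[[0.05,0,-0.02],0,1],[[0.05,0,-0.02],0,1],[[0,0,0],0,1],[[0,0,0],0,1]]'
python3 - <<'E'
from h import *
R,p,g=st(); units(R,[0,0,205-g[2]])
E
```

```text
t: 41.75
eef_pos: [580.6, 271.4, 73.3]
tcp_rot: [-3.137, -1.195, -0.005]
ft_force: [-0.3, 1.4, 1.7]
opening: 0.117
grip_force: 30.0
t: 43.0
eef_pos: [580.4, 271.2, 82.6]
tcp_rot: [-3.138, -1.194, -0.005]
ft_force: [0.6, 0.2, -3.1]
opening: 0.114
grip_force: 30.0
t 43.0 tcp [580.4 271.2  82.6] grasp [562.9 271.2  89.5] tilt 68.4 azim -0.1 yvert -0.001 y [-0.001 -1.    -0.001] open 10.8 F [ 0.6  0.2 -3.1] grip 30.0 q [ 0.54  0.82  2.24  3.7   1.12 -1.62]
turn to level y: -0.1
units [ 1.79 -0.   -0.71]
```

```bash
python3 -m inch '[[[0.1,0,-0.04],0,1],[[0.2,0,-0.08],0,1],[[0.2,0,-0.08],0,1],[[0.22,0,-0.09],0,1],[[0.22,0,-0.09],0,1],[[0.22,0,-0.09],0,1],[[0.2,0,-0.08],0,1],[[0.2,0,-0.08],0,1],[[0.15,0,-0.06],0,1],[[0.08,0,-0.02],0,1]]' && python3 -m inch '[[[0,0,0],0,1],[[0,0,0],0,1],[[0,0,0],0,1],[[0,0,0],0,1],[[0,0,0],0,1],[[0,0,0],0,1],[[0,0,0],0,1],[[0,0,0],0,1],[[0,0,0],0,1],[[0,0,0],0,1]]'
python3 - <<'E'
from h import *
R,p,g=st()
P={n:eyes.read_camera(n) for n in('scene','top')}
A=cv2.resize(P['top']['pixels'][130:270,170:310],(400,400));B=cv2.resize(P['scene']['pixels'][170:290,200:350],(400,400))
cv2.imwrite('pics/g9.png',np.hstack([A,B])[:,:,::-1])
E
```

```text
t: 44.25
eef_pos: [580.3, 271.1, 198.8]
tcp_rot: [-3.137, -1.194, -0.005]
ft_force: [-0.2, -0.5, -2.9]
opening: 0.117
grip_force: 30.0
t: 45.5
eef_pos: [580.4, 271.1, 198.1]
tcp_rot: [-3.138, -1.194, -0.005]
ft_force: [-0.1, 0.4, -2.3]
opening: 0.117
grip_force: 30.0
t 45.5 tcp [580.4 271.1 198.1] grasp [562.9 271.1 205.1] tilt 68.4 azim -0.1 yvert -0.001 y [-0.001 -1.    -0.001] open 11.1 F [-0.1  0.4 -2.3] grip 30.0 q [ 0.54  0.55  2.21  3.81  0.88 -1.82]
turn to level y: -0.1
```

View pics/g9.png

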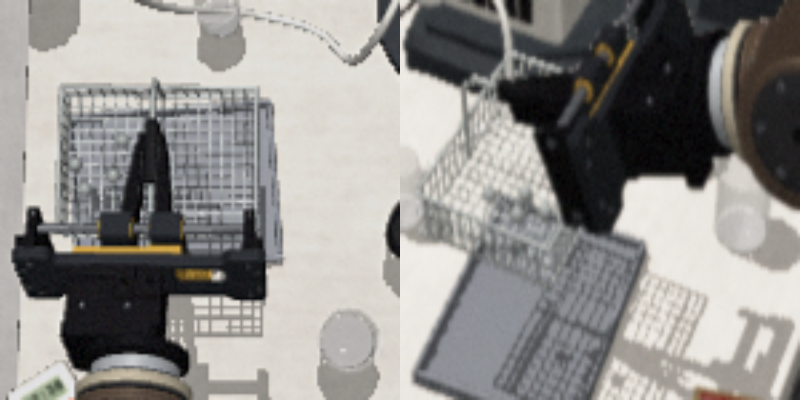

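The basket hangs level above the empty tray, with the balls in its left half (scene crop ~(530,215)). The beaker stands upright and empty at top crop (345,340). I'm handing the job in.

```bash
python3 -c "
from cell import env
print(env.job_done())"
```

```text
the job is handed in; nothing more can be done
None
```

I handed the job in with the basket gripped by its handle about 12 cm above the tray, looking level; the beaker stands empty and upright on the bench. The balls show in the basket, though I couldn't count all six in the pictures, and the hand-in returned no verdict.

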